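# Load and close the tile drying press

### The arm

A 6-joint arm with a two-finger parallel gripper is mounted at the origin on the work surface. World frame = base frame: x ahead of the robot, y to its left, z up, the work surface at z = 0. Lengths are in m, angles in rad, forces in N, time in s.
With the tool pointing down it reaches from about 0.3 to 0.825 m from the base axis. Payload 5.4 kg.
Tool frame: the origin (TCP) lies at the very end of the fingers, on their centre line; the grasp point (between the pads) lies 19 mm behind it (arm.grip_point_offset is the distance from the TCP to the grasp point, in m); z points along the fingers, y is the direction in which the jaws open and shut (so a half turn about z gives the same grasp; the last joint's range is limited). The gripper opens to 92 mm and grips with 3 to 60 N. Pads are 20 mm wide; open, the fingers measure 128 mm over their backs; the gripper's body (75 mm by 189 mm) begins 69 mm behind the grasp point.
Start: joints at [-1.462, 0.158, 1.597, -0, 1.386, -0.21], TCP at [0.18, -0.546, 0.215] pointing down, gripper open.
Joint ranges: [-2.91, 2.91], [-0.94, 2.29], [0.18, 2.7], [-1.29, 4.43], [0.17, 2.64], [-3, 3]. Speed limits (rad/s): [2.57, 2.57, 3.14, 3.14, 3.14, 3.14].

### API

Orientations are given as [roll, pitch, yaw] about the fixed x, y, z axes, in that order (R = Rz(yaw) Ry(pitch) Rx(roll)).
In Python, from cell import arm gives the robot as it stands.
- The arm moves only by the tool apply_moves, never from a script. Its argument "plan" is a list of rows, each an object with "dp": the shift along the tool's x, y, z in mm, a list of three; "dr": the turn, a rotation vector about the tool's x, y, z in rad, a list of three. A call has 1 to 20 rows; each row is the pose to reach, as a shift and turn from the pose commanded when the call began, along the tool's axes at that moment; what a row does not reach only later rows make up. A row lasts 1/8 s, in which the tool goes at most 62.5 mm and 10.7 degrees, less where a joint would pass 70% of its speed; a pose out of reach is approached as far as the arm can. A call with a gripper value outside its range is refused whole. "claw" is the closure, from 0 (fully open) to 1 (shut), set as the call begins (left out, the last holds). The fingers move at their own pace and stop on an object; "newtons" is the grip in N (left out, the last holds). Time passes only in rows, so rows that repeat a pose let the fingers close. It gives the time, the measured TCP pose, the force and the opening at its end, in the units of the state.
- arm.sense(): the state, without advancing time (a new reading comes with each control period).
- arm.capture(name): name is "scene" or "top"; returns a dict with "img" (384x512x3 uint8, red, green, blue), "fx", "fy", "cx", "cy" (pixels), "k1" (the pictures are not rectified: a ray, as slopes to the right and down, at radius r is drawn at 1 + k1 r^2 times it, then the intrinsics apply), "xyz" and "attitude" of the camera in the world. Camera axes: x right, y down, z forward; pixel columns grow to the right and rows downward; lengths in m; the calibration is good to about 2 mm. A picture is of the moment at which its call begins. There is no depth.
- arm.hand_in(): hands the job in, once; it reports no verdict.
Trained networks look in a picture, given as the dict that the camera call returned (one of the last four; its "shot" number tells which), for a name from the list of things; names that differ only in an ending like _2 or _b are one class to them, and where a whole thing is asked for, a point or a joint stands for the part that bears it (a point fixed in the world has none). Each returns a list of dicts, best first, with "confidence" (0 to 1); they miss things now and then, are a little off and sometimes report something else, mostly with a low value. They report only what shows in the picture. A call takes as long as a camera call. They do not tell look-alikes from the thing itself.
- arm.find_in(picture, target): "bbox" ([left, top, width, height] in pixels, round what is visible of it).
- arm.trace(picture, target): "pixels" (384x512 bool, what is visible of it) and "bbox" ([left, top, width, height] in pixels, round what is visible of it).
- arm.spot_point(picture, target): "centre" ([column, row] in pixels: a listed point, or the origin of a listed thing).
The state is a dict: "t": time; "qpos": joint angles; "qvel": joint speeds; "tau": joint torques, N m; "tcp_pos": TCP position; "orientation": TCP orientation; "contact_force": force on the tool from outside, world axes, zero at the start; "moment": the same for the moment, N m; "grip_width": finger opening in m.
Only numpy, scipy, OpenCV 4.12 (cv2) and the standard library are available. Lean on these libraries where they do the work, as an engineer would, in place of code of your own. Each camera call takes 0.05 s, during which the arm holds its last target.

### The job

Put the oblong clay tile flat in the pocket of the drying press, between its four corner guides, and lay the oblong wooden board flat on top of it in the same pocket. Then shut the press lid fully, and last of all swing the clamp fully down over the shut lid. Leave the bowl, the pot of tools and the round tile where they stand.

Things in the scene. Friction and masses are not known exactly. Their poses are not given: they have to be found in the camera images.
- tile_center (a point): Centre of the oblong terracotta clay tile, a loose plain slab 110 (own x) x 56 (own y) x 18 mm (z, thick), about 0.2 kg, lying flat on the bench at the start; the point is half-way up (9 mm above its underside).
- board_center (a point): Centre of the oblong pale wooden board, a loose plain slab 110 (own x) x 56 (own y) x 24 mm (z, thick), about 0.1 kg, lying flat on the bench at the start; the point is half-way up (12 mm above its underside).
- press: Drying press, fixed at its own yaw: a blue steel base 250 (x) x 190 mm (y from -80 to +110), 20 mm thick, which carries four dark corner guides, a plywood lid hinged on its +y side and a clamp on a post at its +x end. Origin on the bench under the pocket's centre; axes as for pocket.
- pocket (a point): Centre of the press pocket's floor, 20 mm above the bench. Four corner guides, 8 mm thick and 42 mm high, bound the pocket, 126 mm (x) by 70 mm (y), for the tile and the board with their 110 mm along x. Each long side is open between x = -41 and +41 mm: fingers fit there, down to the base. z is up, x points along the pocket from the robot towards the clamp post, y to the lid hinge.
- lid (a joint): Opening angle of the press lid in rad: 0 fully shut (level, its underside 44 mm above the pocket floor, 2 mm above the board), up to 2.0 open (1.57 is upright, beyond that it leans back away from the pocket). Starts open. Its stiff hinge stays where it is left; about 2 to 5 N at the bar moves it.
- lid_hinge (a point): Middle of the lid's hinge axis, 95 mm to the +y side of the pocket centre and 44 mm above the pocket floor. The axis runs along the pocket's x. The plywood lid is 150 mm along the axis, reaches 155 mm from the hinge, and is 12 mm thick (outwards of the hinge plane).
- lid_bar (a point): Middle of the lid's handle: a round steel bar, 12 mm diameter, 90 mm long, parallel to the hinge, 200 mm from it and 45 mm beyond the lid's free edge, carried by two 12 mm rods at its ends, with open space between bar and edge. Lid shut: 105 mm to -y of the pocket centre, 50 mm above the pocket floor, clear of the base's edge. Lid upright: on top of it.
- clamp (a joint): Opening angle of the clamp in rad: 0 fully down (its rubber foot on the shut lid), up to 2.0 open (about 1.57 is upright, beyond that it leans away from the pocket to +x). Starts open. Its stiff hinge stays where it is left; about 2 to 5 N at the bar moves it.
- clamp_hinge (a point): Point on the clamp's hinge axis, at the post on the +x end of the press: 108 mm to +x and 30 mm to +y of the pocket centre, 88 mm above the pocket floor. The axis runs along the pocket's y.
- clamp_bar (a point): Middle of the clamp's grip: a round steel bar, 12 mm diameter, parallel to the clamp's hinge, sticking out 85 mm to -y from the end of the clamp arm (a 12 mm rod); this point is 52 mm from the arm. Clamp down: 42 mm to -x and 22 mm to -y of the pocket centre, 110 mm above the pocket floor (54 mm above the lid's top), 150 mm to -x of the hinge and 22 mm above it.
- bowl_center (a point): Bystander: terracotta bowl, 100 mm across, 55 mm high; the point is half-way up. Leave alone.
- toolpot_center (a point): Bystander: white pot 84 mm across and 100 mm high with clay tools standing in it, 200 mm high in all; the point is half-way up the pot. Leave alone.
- roundtile_center (a point): Bystander: round terracotta tile, 90 mm across, 12 mm thick; the point is its centre. Leave alone.
Not all that is in view belongs to the job. What is shaped like the part that bears board_center but green, turquoise or yellow is not meant.

How it is judged:
By the outcome, as a careful person would: the job done as asked, in the order asked, and still so for the second after the job is handed in, with the robot touching nothing.
It also fails if it takes over 72 s, if anything falls off the work surface, if the arm or the gripper's body presses on something with over 40 N, if the wrist force passes 120 N, or if a joint passes its speed limit or range.

## Working session

There is one attempt and no reset: what is moved stays moved. The work goes in short steps, Python scripts to look and compute and a tool call to move; the robot and the scene stay as the last step left them, time stands still between calls to the robot, and variables do not carry over. Pictures are saved under pics/ and viewed, and the job is handed in when it is done.

Besides the shell and the picture viewer there is one more tool, called after ">>>" by a JSON object that holds its "fn" and its "kwargs", one argument or row to a line. apply_moves: Moves the arm, as the interface text tells. Its arguments: {"type":"object","properties":{"plan":{"type":"array","items":{"type":"object","properties":{"dp":{"type":"array","items":{"type":"number"}},"dr":{"type":"array","items":{"type":"number"}}}}},"claw":{"type":"number"},"newtons":{"type":"number"}},"required":["plan"]}

```bash
ls; mkdir -p pics
python3 - <<'E'
from cell import arm
import cv2,numpy as np,pickle
print(arm.sense())
for n in("scene","top"):
    p=arm.capture(n); pickle.dump(p,open(f"pics/{n}0.pkl","wb"))
    cv2.imwrite(f"pics/{n}0.png",cv2.resize(p["img"][:,:,::-1],(800,600)))
    print({k:v for k,v in p.items() if k!="img"})
    for t in["tile_center","board_center","press","pocket","lid_hinge","lid_bar","clamp_hinge","clamp_bar","bowl_center","toolpot_center","roundtile_center"]:
        print(n,t,[(np.round(d["centre"],1).tolist(),round(d["confidence"],2)) for d in arm.spot_point(p,t)])
E
```

```text
pics
{'t': 0.0, 'qpos': array([-1.46209039e+00,  1.59052366e-01,  1.59822540e+00, -1.31823682e-05,
        1.38619613e+00, -2.10062061e-01]), 'qvel': array([ 0.00148702, -0.00112696,  0.0016398 , -0.00054492,  0.0003087 ,
        0.00168322]), 'tau': array([ 1.78797563e-04, -3.85558283e+01, -3.22109914e+01,  7.01030181e-02,
        3.76918085e-02, -1.49749371e-04]), 'tcp_pos': array([ 0.18013025, -0.54539679,  0.21362048]), 'orientation': array([-3.13975006e+00, -3.79608990e-04,  3.18770083e-01]), 'contact_force': array([ 0.35632664,  0.23773593, -0.07957428]), 'moment': array([-0.02227013,  0.00271201,  0.0031988 ]), 'grip_width': 0.09162491727838905}
{'fx': 368.325149242447, 'fy': 368.325149242447, 'cx': 248.81079375417937, 'cy': 198.6266092893049, 'k1': -0.022670431951573367, 'xyz': array([1.32908347, 0.2964492 , 0.67943195]), 'attitude': array([-2.1642868 ,  0.02224153,  1.85796824]), 'shot': 1}
scene tile_center [([138.3, 195.8], 0.76), ([268.7, 222.0], 0.36)]
scene board_center [([192.9, 202.4], 0.9), ([157.1, 173.0], 0.85), ([201.8, 273.4], 0.69), ([202.3, 177.9], 0.67)]
scene
[... 615 characters left out ...]
2772565, 0.01969461, 1.47929277]), 'attitude': array([-3.08980428e+00, -1.49567061e-03, -1.54456884e+00]), 'shot': 2}
top tile_center [([368.8, 206.2], 0.55)]
top board_center [([307.5, 205.8], 0.98), ([324.0, 251.1], 0.96), ([376.2, 253.3], 0.83), ([262.8, 119.7], 0.62)]
top press [([239.1, 190.4], 0.6)]
top pocket [([237.5, 191.2], 0.85), ([373.9, 148.4], 0.46)]
top lid_hinge [([209.6, 178.9], 0.87)]
top lid_bar [([188.0, 173.8], 0.72)]
top clamp_hinge [([233.4, 153.9], 0.6)]
top clamp_bar [([251.8, 134.4], 0.63)]
top bowl_center [([375.9, 145.7], 0.88)]
top toolpot_center [([129.7, 190.2], 0.69), ([311.8, 135.9], 0.36)]
top roundtile_center [([312.3, 134.0], 0.61), ([367.4, 206.6], 0.49)]
```

View pics/scene0.png

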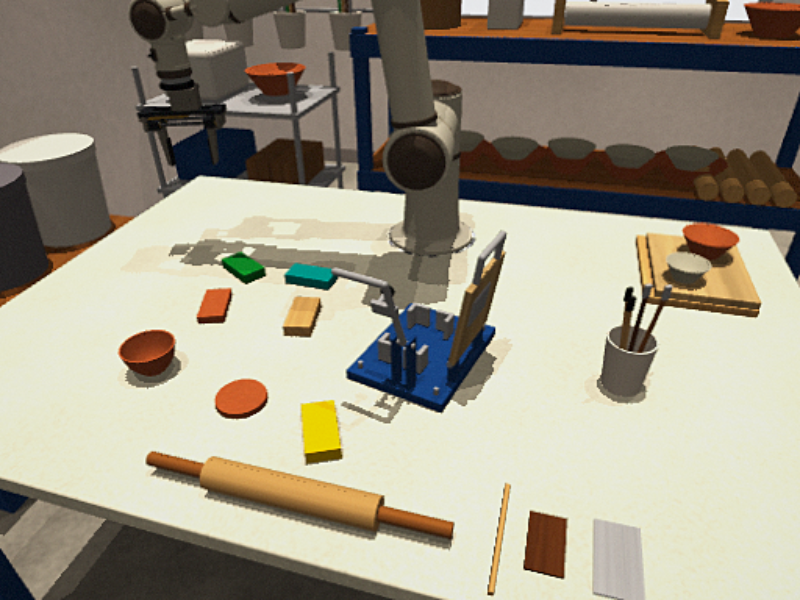

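View pics/top0.png

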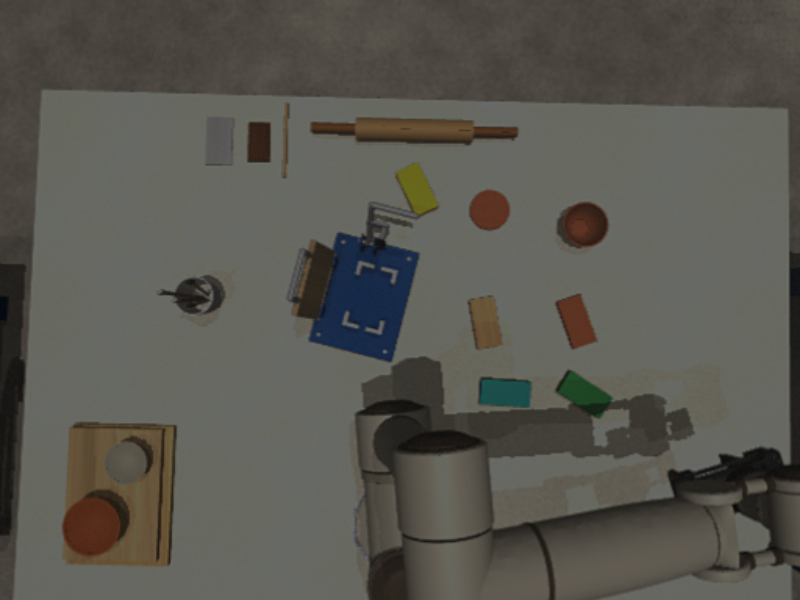

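Scene: the press is blue, at top-view px (233,190) of 512. Its lid and clamp are open.
- **Board candidates (top px):** pale wood (310,206), turquoise (323,251), green (374,252), yellow (267,121), and far brown (165,90) and grey (140,90) slabs. I choose the pale wood one at (310,206).
- **Tile candidates:** oblong terracotta (369,206), round tile (313,134), bowl (374,145). I choose the oblong at (369,206).

Next I check both in a close crop and measure them.

```bash
cat > h.py <<'E'
import numpy as np,cv2,pickle
from scipy.spatial.transform import Rotation as R
from scipy.optimize import least_squares
def rot(a): return R.from_euler('xyz',a).as_matrix()
def proj(p,X):
    X=np.atleast_2d(X); c=(X-p["xyz"])@rot(p["attitude"]); s=c[:,:2]/c[:,2:]
    r2=(s**2).sum(1,keepdims=True); s=s*(1+p["k1"]*r2)
    return s*[p["fx"],p["fy"]]+[p["cx"],p["cy"]]
def unproj(p,uv,z):
    uv=np.atleast_2d(uv).astype(float); d=(uv-[p["cx"],p["cy"]])/[p["fx"],p["fy"]]; s=d.copy()
    for _ in range(10): s=d/(1+p["k1"]*(s**2).sum(1,keepdims=True))
    w=np.c_[s,np.ones(len(s))]@rot(p["attitude"]).T
    return p["xyz"]+w*((z-p["xyz"][2])/w[:,2])[:,None]
def crop(p,u,v,hw,name,k=8):
    i=p["img"][max(0,int(v-hw)):int(v+hw),max(0,int(u-hw)):int(u+hw),::-1]
    cv2.imwrite(name,cv2.resize(i,None,fx=k,fy=k,interpolation=cv2.INTER_CUBIC))
def box(cx,cy,yaw,z0,z1,lx,ly):
    c,s=np.cos(yaw),np.sin(yaw)
    return np.array([[cx+c*a-s*b,cy+s*a+c*b,z] for z in(z0,z1) for a in(-lx/2,lx/2) for b in(-ly/2,ly/2)])
def press(x,y,yaw,pts):  # press-frame -> world
    c,s=np.cos(yaw),np.sin(yaw); P=np.atleast_2d(pts)
    return np.c_[x+c*P[:,0]-s*P[:,1],y+s*P[:,0]+c*P[:,1],P[:,2]]
def hullmask(p,X,ss=4):
    uv=proj(p,X); h=cv2.convexHull(((uv+.5)*ss).astype(np.float32)).astype(np.int32)
    m=np.zeros((384*ss,512*ss),np.uint8); cv2.fillConvexPoly(m,h,255)
    return cv2.resize(m,(512,384),interpolation=cv2.INTER_AREA)/255.
E
cat > m1.py <<'E'
from h import *
from cell import arm
from scipy.optimize import minimize
T=pickle.load(open("pics/top0.pkl","rb"));S=pickle.load(open("pics/scene0.pkl","rb"))
a=T["img"][180:235,280:400,::-1]; cv2.imwrite("pics/crop_tb.png",cv2.resize(a,None,fx=6,fy=6,interpolation=cv2.INTER_CUBIC))
P=T["img"][125:250,170:295,::-1]; cv2.imwrite("pics/crop_press.png",cv2.resize(P,None,fx=4.5,fy=4.5,interpolation=cv2.INTER_CUBIC))
P=S["img"][130:270,200:340,::-1]; cv2.imwrite("pics/crop_pressS.png",cv2.resize(P,None,fx=4,fy=4,interpolation=cv2.INTER_CUBIC))
for n,px,th in(("tile",(369,206),18),("board",(310,206),24)):
    for cam,p in(("top",T),("scene",S)):
        q=arm.capture(cam)
        tr=arm.trace(q,n+"_center")
        print(n,cam,[(d["bbox"],round(d["confidence"],2),int(d["pixels"].sum())) for d in tr])
        pickle.dump([d for d in tr],open(f"pics/{n}_{cam}.pkl","wb"))
E
python3 m1.py
```

```text
tile top [([356.2, 188.9, 25.2, 32.9], 0.68, 531)]
tile scene [([129.1, 184.8, 18.2, 22.0], 0.61, 372)]
board top [([360.2, 237.9, 29.7, 30.3], 0.93, 602), ([299.6, 188.4, 21.6, 36.4], 0.73, 552), ([308.2, 241.1, 29.4, 16.9], 0.7, 515), ([251.3, 104.4, 27.8, 33.9], 0.56, 555)]
board scene [([191.2, 253.2, 27.3, 41.3], 0.87, 816), ([184.5, 168.9, 31.3, 16.3], 0.74, 382), ([141.8, 163.4, 23.2, 17.1], 0.6, 352), ([183.0, 192.7, 24.0, 22.9], 0.56, 507)]
```

View pics/crop_tb.png

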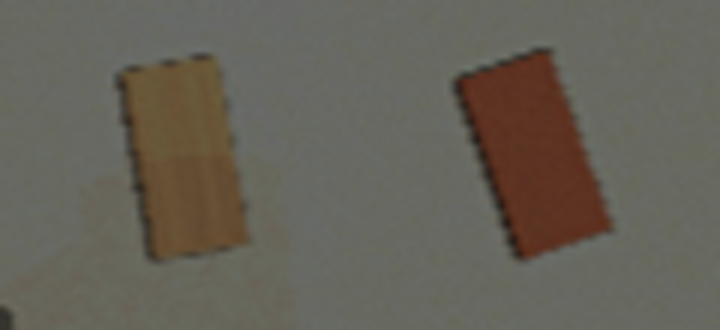

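View pics/crop_press.png

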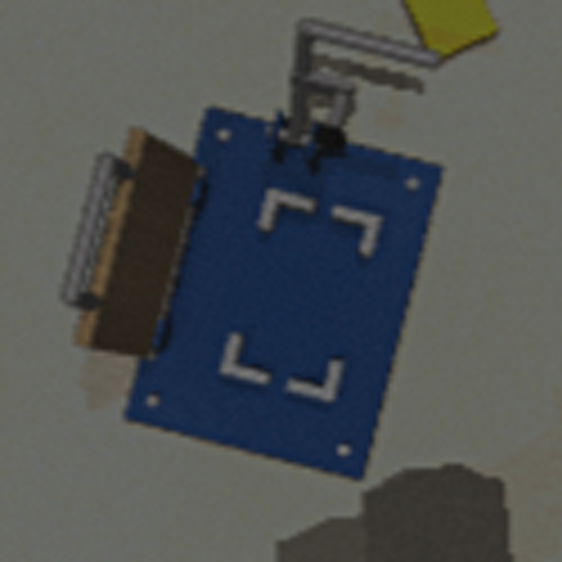

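View pics/crop_pressS.png

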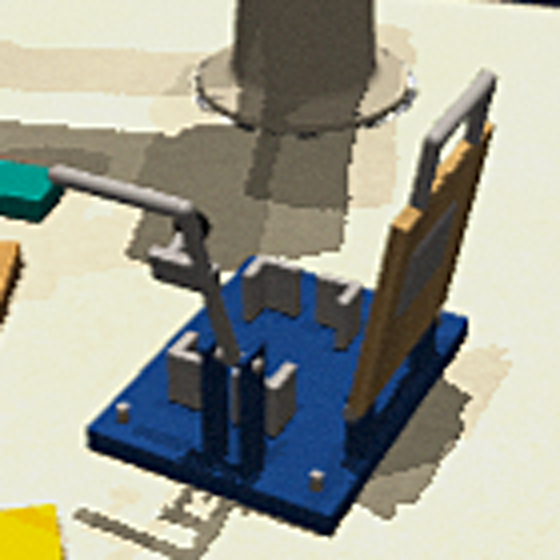

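```bash
cat > m2.py <<'E'
from h import *
from scipy.optimize import minimize
T=pickle.load(open("pics/top0.pkl","rb"));S=pickle.load(open("pics/scene0.pkl","rb"))
def colmask(p,c,r,hlo,hhi,smin):
    hsv=cv2.cvtColor(cv2.GaussianBlur(p["img"],(3,3),0),cv2.COLOR_RGB2HSV); m=((hsv[...,0]>=hlo)&(hsv[...,0]<=hhi)&(hsv[...,1]>smin)).astype(np.uint8)
    w=np.zeros_like(m); cv2.circle(w,(int(c[0]),int(c[1])),r,1,-1); return (m*w).astype(float)
def fit(views,x0,dims,z0,z1):
    def f(x):
        return sum(np.abs(hullmask(p,box(x[0],x[1],x[2],z0,z1,*dims))-m).sum() for p,m in views)
    b=None
    for d in (0,.1,-.1):
        r=minimize(f,[x0[0],x0[1],x0[2]+d],method="Nelder-Mead",options=dict(initial_simplex=np.array([[x0[0],x0[1],x0[2]+d]]*4)+np.vstack([np.zeros(3),np.diag([.008,.008,.1])]),xatol=1e-5,fatol=.01))
        if b is None or r.fun<b.fun:b=r
    return b.x,b.fun
if __name__=="__main__":
    for n,ct,cs,th,h,dims in(("tile",(369,206),(137,195),.018,(0,8,120),(.11,.056)),("board",(308,206),(193,202),.024,(9,22,75),(.11,.056))):
        mt=colmask(T,ct,24,*h);ms=colmask(S,cs,16,*h); print(n,mt.sum(),ms.sum())
        x=unproj(T,[ct],th)[0]
        for v in([(T,mt)],[(S,ms)],[(T,mt),(S,ms)]):
            print(n,*[np.round(k,4) for k in fit(v,[x[0],x[1],0.2],dims,0,th)])
    cr=np.array([[207,107],[441,168],[362,478],[125,418]])/4.5+[170,125]-.4
    W=unproj(T,cr,.02)[:,:2];print(W)
    M=np.array([[.125,.11,0],[.125,-.08,0],[-.125,-.08,0],[-.125,.11,0]])
    r=least_squares(lambda x:(press(*x,M)[:,:2]-W).ravel(),[.45,.05,0]);print("press",r.x,r.fun)
    # guides: outer corners refine with scene: base corners near
    cs=np.array([[88,445],[330,532],[467,320]])/4+[200,130]-.4
    # bottom-of-top edges in scene: top face corners (lower pts approx)
    print("scene proj of base top corners",(proj(S,press(*r.x,M+[0,0,.02]))-[200,130])*4)
    print("top proj",(proj(T,press(*r.x,M+[0,0,.02]))-[170,125])*4.5)
    L=np.array([[x,y,.062] for x in(-.063,.063) for y in(-.035,.035)])
    print("guides top",(proj(T,press(*r.x,L))-[170,125])*4.5)
    np.save("press.npy",r.x)
E
python3 m2.py
```

```text
tile 220.0 42.0
tile [ 0.4555 -0.3735  0.2615] 346.7725
tile [ 0.4581 -0.3788  0.6354] 354.2078
tile [ 0.4514 -0.3736  0.518 ] 714.4549
board 516.0 479.0
board [ 0.4452 -0.1704  0.1792] 40.4196
board [ 0.4447 -0.1668  0.2329] 29.2471
board [ 0.4448 -0.1685  0.2085] 88.3922
[[ 0.63588556  0.16275588]
 [ 0.59341233 -0.01884877]
 [ 0.35408103  0.03557101]
 [ 0.39504292  0.21796969]]
press [ 0.49126203  0.08473932 -0.22478355] [ 0.00175025  0.00135418  0.00187337 -0.00226122 -0.00250593 -0.00095716
 -0.00111769  0.00186421]
scene proj of base top corners [[324.93980242 512.61358266]
 [ 77.7190658  424.13930125]
 [244.57465994 250.44498295]
 [464.16298527 312.73623341]]
top proj [[203.51510007 102.89893226]
 [442.19491024 163.85661256]
 [361.36456695 479.52694998]
 [120.71309526 417.60104432]]
guides top [[322.86018613 386.26998702]
 [231.74751225 362.86707784]
 [365.04791185 222.6093337 ]
 [274.32296306 199.39808851]]
```

```bash
cat > m3.py <<'E'
from m2 import *
def red(p,c,r):
    i=cv2.GaussianBlur(p["img"],(3,3),0).astype(float); m=(i[...,0]>1.6*i[...,2]).astype(np.uint8)&(i[...,0]>1.5*i[...,1]).astype(np.uint8)
    w=np.zeros_like(m); cv2.circle(w,c,r,1,-1); return (m*w).astype(float)
mt=red(T,(369,206),24);ms=red(S,(137,195),16);print(mt.sum(),ms.sum())
x=unproj(T,[(369,206)],.018)[0]
for v in([(T,mt)],[(S,ms)],[(T,mt),(S,ms)]): print("tile",*[np.round(k,4) for k in fit(v,[x[0],x[1],.3],(.11,.056),0,.018)])
c=lambda a,k,o:(np.array(a,float)+.5)/k-.5+o
# model points & observations
MT=[[.125,.11,.02],[.125,-.08,.02],[-.125,-.08,.02],[-.125,.11,.02],[.071,.043,.062],[.071,-.043,.062],[-.071,-.043,.062],[-.071,.043,.062]]
OT=c([[207,107],[441,168],[362,478],[125,418],[268,191],[382,218],[335,402],[222,376]],4.5,[170,125])
MS=[[.125,.11,.02],[.125,-.08,.02],[-.125,.11,.02]]
OS=c([[331,516],[88,432],[467,319]],4,[200,130])
f=lambda x:np.r_[(proj(T,press(*x,MT))-OT).ravel(),(proj(S,press(*x,MS))-OS).ravel()*1]
ft=lambda x:f(x)[:16]; fs=lambda x:f(x)[16:]
for g in(ft,fs,f):
    r=least_squares(g,[.49,.085,-.22]);print(r.x,np.round(r.fun,1))
np.save("press.npy",r.x)
# lid angle, clamp angle via points
px=r.x
lid=lambda a:[0,.095-.2*np.cos(a)-0.006*np.sin(a)*-1,.064+.2*np.sin(a)+.006*np.cos(a)]
for p,o in((T,(188,173.8)),(S,(315.3,153.6))):
    b=min(np.arange(0,2.01,.01),key=lambda a:np.linalg.norm(proj(p,press(*px,lid(a)))-o)); print("lid",b,np.linalg.norm(proj(p,press(*px,lid(b)))-o))
def cl(a): # closed offset (-.15,+.022) rotated up
    return [.108-.15*np.cos(a)+.022*np.sin(a),-.022,.108+.15*np.sin(a)+.022*np.cos(a)]
for p,o in((T,(251.8,134.4)),(S,(226.7,175.7))):
    b=min(np.arange(0,2.01,.01),key=lambda a:np.linalg.norm(proj(p,press(*px,cl(a)))-o)); print("clamp",b,np.linalg.norm(proj(p,press(*px,cl(b)))-o),press(*px,cl(b)))
E
python3 m3.py
```

```text
477.0 359.0
tile [ 0.4539 -0.3732  0.3547] 86.2549
tile [ 0.4505 -0.3704  0.4049] 57.7686
tile [ 0.4517 -0.371   0.362 ] 152.2745
[ 0.49046305  0.08411172 -0.22262248] [-0.3 -0.2  0.8 -0.4  0.5  0.9 -0.3  0.6  0.2 -0.4 -0.3 -0.1 -0.4  0.
 -0.1 -0.5]
[ 0.49449762  0.08852157 -0.21593407] [ 0.6  0.5 -1.1 -0.4  0.5 -0.7]
[ 0.49113171  0.08555182 -0.21769333] [-0.9 -0.3  0.2 -0.7  0.3  0.7 -0.6  0.6 -0.3 -0.5 -0.8 -0.4 -0.7 -0.2
 -0.5 -0.6 -0.4 -0.5 -1.7 -1.4 -0.2 -1.4]
lid 1.74 1.8754493213725723
lid 1.72 2.8528528813507377
clamp 1.8 2.3412463871693103 [[0.64602615 0.02875759 0.2490787 ]]
clamp 1.78 0.6173230474044937 [[0.64326051 0.02936935 0.25016051]]
```

```bash
cat > go.py <<'E'
import sys,numpy as np
from cell import arm
from h import *
PX=np.load("press.npy")
def rel(targets,s=None):
    s=s or arm.sense(); R0=rot(s["orientation"])
    for x,y,z,yaw in targets:
        dp=R0.T@(np.array([x,y,z])-s["tcp_pos"])*1000
        dr=R.from_matrix(R0.T@rot([np.pi,0,yaw])).as_rotvec()
        print("dp",np.round(dp,1).tolist(),"dr",np.round(dr,3).tolist())
def show():
    s=arm.sense(); print("t",round(s["t"],2),"tcp",np.round(s["tcp_pos"],4),"rpy",np.round(s["orientation"],3),"F",np.round(s["contact_force"],1),"w",round(s["grip_width"],4),"q",np.round(s["qpos"],2))
def P(x,y,z,dy=0):
    w=press(*PX,[x,y,z])[0]; return (*w,PX[2]+dy)
E
python3 - <<'E'
from go import *
PX=np.array([.4912,.0855,-.2185]); np.save("press.npy",PX)
show(); rel([(.452,-.372,.1,.358),(.452,-.372,.004,.358)])
E
```

```text
t 1.6 tcp [ 0.1802 -0.546   0.2146] rpy [3.142 0.    0.319] F [-0.6 -0.2 -0.3] w 0.092 q [-1.46  0.16  1.6  -0.    1.39 -0.21]
dp [312.6, -80.1, 114.6] dr [0.0, 0.0, -0.039]
dp [312.6, -80.1, 210.6] dr [0.0, 0.0, -0.039]
```

>>> {"fn": "apply_moves", "kwargs": {
  "plan": [
    {"dp": [60, -15, 15], "dr": [0, 0, 0]},
    {"dp": [120, -30, 40], "dr": [0, 0, -0.02]},
    {"dp": [180, -46, 70], "dr": [0, 0, -0.039]},
    {"dp": [240, -61, 95], "dr": [0, 0, -0.039]},
    {"dp": [290, -75, 115], "dr": [0, 0, -0.039]},
    {"dp": [313, -80, 125], "dr": [0, 0, -0.039]},
    {"dp": [313, -80, 125], "dr": [0, 0, -0.039]},
    {"dp": [313, -80, 165], "dr": [0, 0, -0.039]},
    {"dp": [313, -80, 195], "dr": [0, 0, -0.039]},
    {"dp": [313, -80, 210], "dr": [0, 0, -0.039]},
    {"dp": [313, -80, 210], "dr": [0, 0, -0.039]},
    {"dp": [313, -80, 210], "dr": [0, 0, -0.039]}
  ],
  "claw": 0,
  "newtons": 25
}}

```text
t: 3.1
tcp_pos: [0.4529, -0.3733, 0.0062]
orientation: [3.139, -0.001, 0.357]
contact_force: [0.5, -0.1, -0.2]
grip_width: 0.0921
```

Run:
```python
from go import *
show()
p=arm.capture("scene"); crop(p,137,180,40,"pics/s1.png",7)
p=arm.capture("top"); crop(p,369,206,40,"pics/t1.png",7)
```

```text
t 3.1 tcp [ 0.4529 -0.3733  0.0062] rpy [ 3.139e+00 -1.000e-03  3.570e-01] F [ 0.5 -0.1 -0.2] w 0.0921 q [-0.89  0.43  1.71 -0.    1.    0.32]
```

View pics/s1.png

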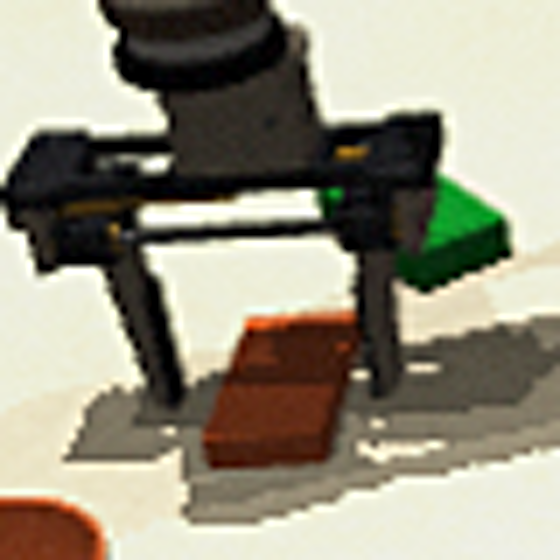

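The fingers straddle the tile (crop px (165,390) and (380,385)). I'll go 2 mm lower, close and lift.

>>> {"fn": "apply_moves", "kwargs": {
  "plan": [
    {"dp": [0, 0, 2]},
    {"dp": [0, 0, 2]},
    {"dp": [0, 0, 2]},
    {"dp": [0, 0, 2]},
    {"dp": [0, 0, 2]},
    {"dp": [0, 0, -20]},
    {"dp": [0, 0, -60]},
    {"dp": [0, 0, -110]},
    {"dp": [0, 0, -110]}
  ],
  "claw": 1,
  "newtons": 25
}}

```text
validation failed for argument at $.pl...
```

Run:
```python
from go import *
show()
p=arm.capture("scene"); crop(p,140,150,45,"pics/s2.png",7)
rel([P(0,0,.13),P(0,0,.026)])
```

```text
t 3.2 tcp [ 0.4531 -0.3731  0.0062] rpy [ 3.139e+00 -1.000e-03  3.580e-01] F [-0.3  0.2  0.2] w 0.092 q [-0.89  0.43  1.71 -0.    1.    0.32]
dp [196.4, -415.7, -124.8] dr [0.002, -0.001, 0.576]
dp [196.3, -415.9, -20.8] dr [0.002, -0.001, 0.576]
```

View pics/s2.png

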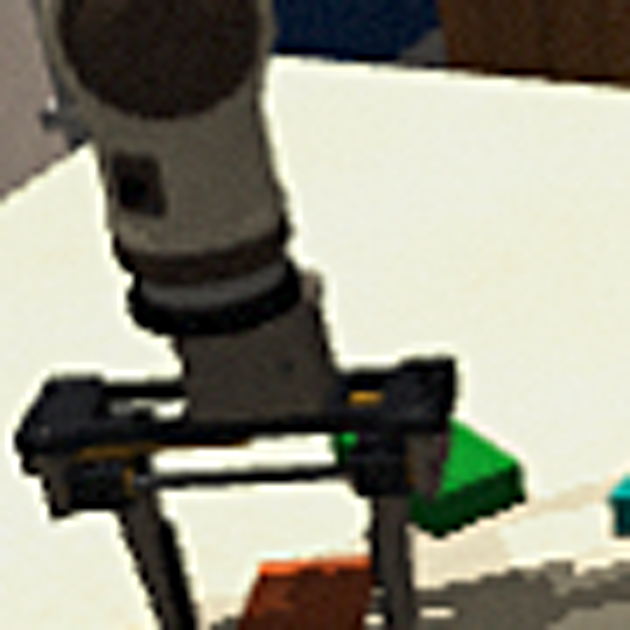

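The call was refused because dr is required. The gripper hasn't moved and the tile is still below.

>>> {"fn": "apply_moves", "kwargs": {
  "plan": [
    {"dp": [0, 0, 2], "dr": [0, 0, 0]},
    {"dp": [0, 0, 2], "dr": [0, 0, 0]},
    {"dp": [0, 0, 2], "dr": [0, 0, 0]},
    {"dp": [0, 0, 2], "dr": [0, 0, 0]},
    {"dp": [0, 0, 2], "dr": [0, 0, 0]},
    {"dp": [0, 0, -20], "dr": [0, 0, 0]},
    {"dp": [0, 0, -60], "dr": [0, 0, 0]},
    {"dp": [0, 0, -110], "dr": [0, 0, 0]},
    {"dp": [0, 0, -110], "dr": [0, 0, 0]}
  ],
  "claw": 1,
  "newtons": 25
}}

```text
t: 4.38
tcp_pos: [0.4545, -0.3746, 0.1192]
orientation: [3.133, -0.003, 0.358]
contact_force: [0.1, 0.5, -2.4]
grip_width: 0.0562
```

Run:
```python
from go import *
show()
p=arm.capture("scene"); crop(p,140,150,45,"pics/s3.png",7)
rel([P(0,0,.13),P(0,0,.026)])
```

```text
t 4.38 tcp [ 0.4545 -0.3746  0.1192] rpy [ 3.133e+00 -3.000e-03  3.580e-01] F [ 0.1  0.5 -2.4] w 0.0562 q [-0.89  0.28  1.66 -0.    1.2   0.32]
dp [196.2, -416.0, -15.1] dr [0.003, -0.002, 0.576]
dp [196.1, -416.3, 88.9] dr [0.003, -0.002, 0.576]
```

View pics/s3.png

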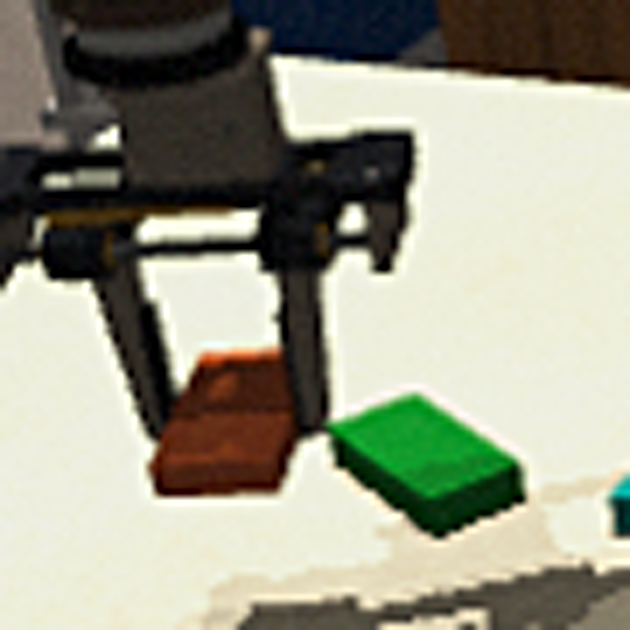

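>>> {"fn": "apply_moves", "kwargs": {
  "plan": [
    {"dp": [10, -25, -8], "dr": [0, 0, 0.03]},
    {"dp": [33, -70, -15], "dr": [0, 0, 0.1]},
    {"dp": [60, -125, -15], "dr": [0, 0, 0.19]},
    {"dp": [86, -180, -15], "dr": [0, 0, 0.28]},
    {"dp": [112, -235, -15], "dr": [0, 0, 0.37]},
    {"dp": [138, -290, -15], "dr": [0, 0, 0.46]},
    {"dp": [164, -345, -15], "dr": [0, 0, 0.54]},
    {"dp": [184, -390, -15], "dr": [0, 0, 0.576]},
    {"dp": [196, -416, -15], "dr": [0, 0, 0.576]},
    {"dp": [196, -416, -15], "dr": [0, 0, 0.576]},
    {"dp": [196, -416, -15], "dr": [0, 0, 0.576]}
  ]
}}

```text
t: 5.8
tcp_pos: [0.4892, 0.0858, 0.1281]
orientation: [3.141, 0.003, -0.218]
contact_force: [-0.6, 0.8, -1.9]
grip_width: 0.0557
```

Run:
```python
from go import *
show()
p=arm.capture("scene"); crop(p,265,190,70,"pics/s4.png",5)
p=arm.capture("top"); crop(p,232,190,60,"pics/t4.png",6)
rel([P(0,0,.026)])
```

```text
t 5.8 tcp [0.4892 0.0858 0.1281] rpy [ 3.141e+00  3.000e-03 -2.180e-01] F [-0.6  0.8 -1.9] w 0.0557 q [-0.07  0.04  1.9  -0.    1.2   1.72]
dp [1.5, -0.5, 102.8] dr [0.001, 0.001, -0.001]
```

View pics/s4.png

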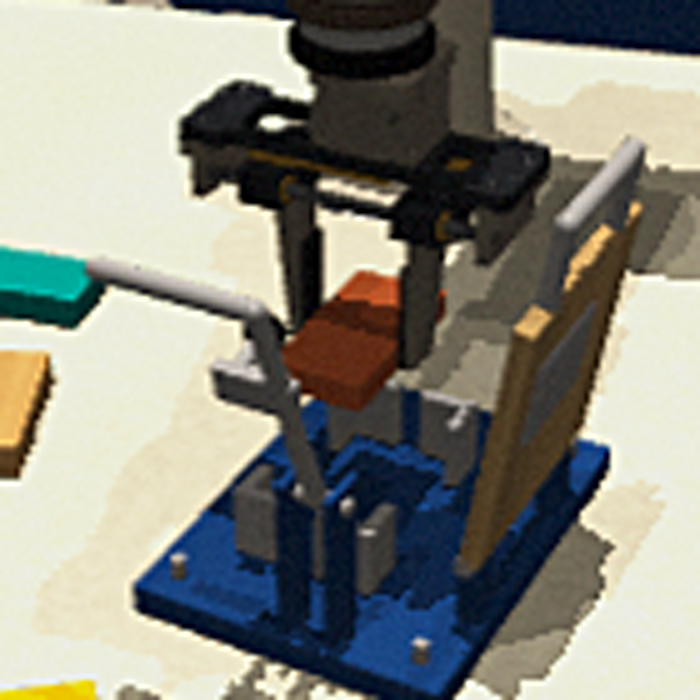

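View pics/t4.png

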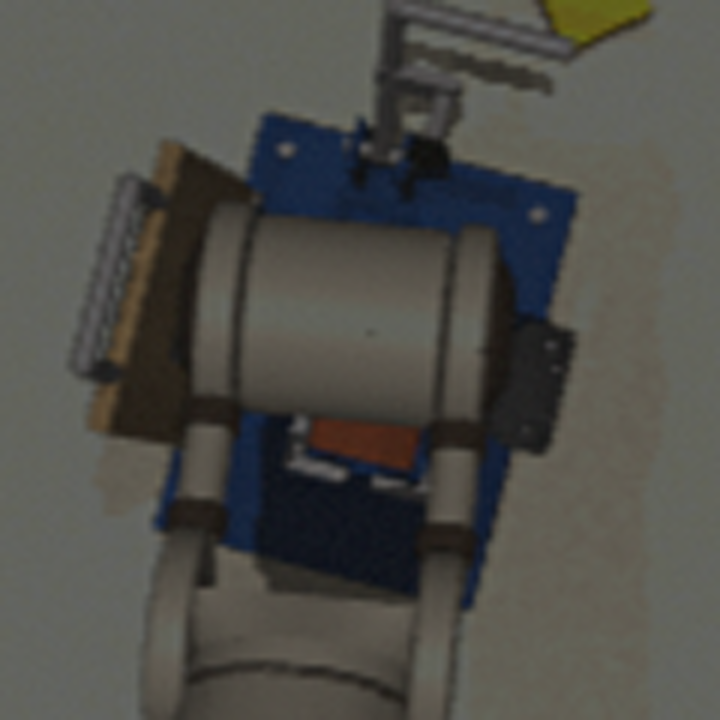

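Run:
```python
from go import *
p=arm.capture("scene"); cv2.imwrite("pics/s4f.png",cv2.resize(p["img"][20:290,150:410,::-1],None,fx=2.2,fy=2.2,interpolation=cv2.INTER_CUBIC))
t=arm.capture("top")
for z in(.25,.35,.45):
    w=unproj(t,[[172+180/6,130+280/6]],z)[0]-[PX[0],PX[1],0]; c,s=np.cos(PX[2]),np.sin(PX[2]); print(z,c*w[0]+s*w[1],-s*w[0]+c*w[1])
# expected tile -x end corners in t4 crop
print((proj(t,box(.4892,.0858,-.218,.124,.142,.11,.056))-[172,130])*6)
```

```text
0.25 0.007391886756464537 0.09560553570288077
0.35 0.002910227777090168 0.08148315837810256
0.45 -0.0015714312022842066 0.06736078105332437
[[404.49404654 471.22556788]
 [302.70876692 445.82234   ]
 [454.56114771 271.69856181]
 [353.17340528 246.48474585]
 [403.21722313 471.1485827 ]
 [300.06300584 445.40367321]
 [453.96068838 268.94752289]
 [351.21471757 243.39702227]]
```

View pics/s4f.png

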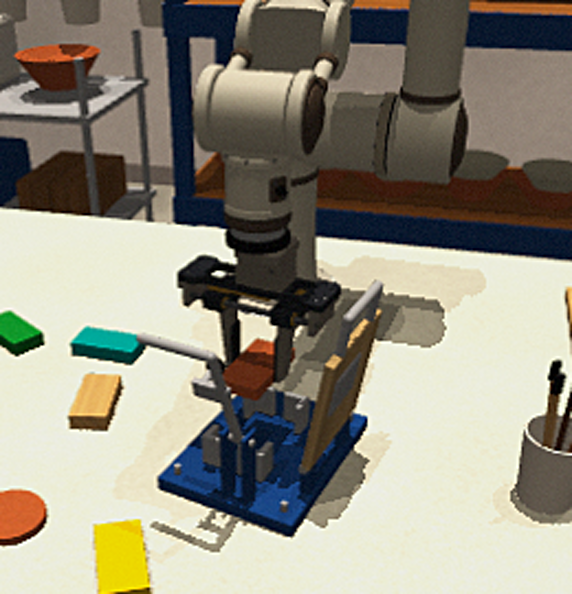

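>>> {"fn": "apply_moves", "kwargs": {
  "plan": [
    {"dp": [2, -1, 30], "dr": [0, 0, 0]},
    {"dp": [2, -1, 60], "dr": [0, 0, 0]},
    {"dp": [2, -1, 80], "dr": [0, 0, 0]},
    {"dp": [2, -1, 95], "dr": [0, 0, 0]},
    {"dp": [2, -1, 101], "dr": [0, 0, 0]},
    {"dp": [2, -1, 103], "dr": [0, 0, 0]},
    {"dp": [2, -1, 103], "dr": [0, 0, 0]}
  ]
}}

```text
t: 6.88
tcp_pos: [0.493, 0.0868, 0.0272]
orientation: [-3.141, -0.001, -0.218]
contact_force: [0.0, 0.4, -2.0]
grip_width: 0.0556
```

Run:
```python
from go import *
show()
p=arm.capture("scene"); crop(p,265,200,60,"pics/s5.png",6)
```

```text
t 6.88 tcp [0.493  0.0868 0.0272] rpy [-3.141e+00 -1.000e-03 -2.180e-01] F [ 0.   0.4 -2. ] w 0.0556 q [-0.07  0.21  1.95  0.    0.99  1.72]
```

View pics/s5.png

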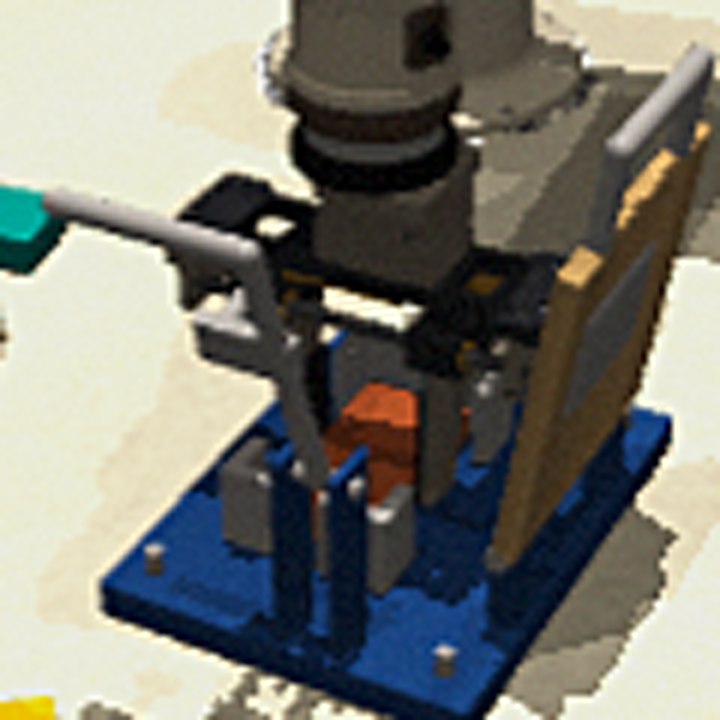

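The tile is down between the guides (crop px (380,430)) and no contact force has built up. I'll lower the last 3 mm, then release.

>>> {"fn": "apply_moves", "kwargs": {
  "plan": [
    {"dp": [0, 0, 2], "dr": [0, 0, 0]},
    {"dp": [0, 0, 3], "dr": [0, 0, 0]},
    {"dp": [0, 0, 3], "dr": [0, 0, 0]}
  ]
}}

```text
t: 7.3
tcp_pos: [0.4923, 0.0869, 0.0235]
orientation: [3.142, 0.0, -0.218]
contact_force: [0.2, 0.0, -2.1]
grip_width: 0.0556
```

>>> {"fn": "apply_moves", "kwargs": {
  "plan": [
    {"dp": [0, 0, 0], "dr": [0, 0, 0]},
    {"dp": [0, 0, 0], "dr": [0, 0, 0]},
    {"dp": [0, 0, 0], "dr": [0, 0, 0]},
    {"dp": [0, 0, -30], "dr": [0, 0, 0]},
    {"dp": [0, 0, -75], "dr": [0, 0, 0]},
    {"dp": [0, 0, -110], "dr": [0, 0, 0]},
    {"dp": [0, 0, -110], "dr": [0, 0, 0]}
  ],
  "claw": 0.2
}}

```text
t: 8.18
tcp_pos: [0.495, 0.0867, 0.1369]
orientation: [-3.141, -0.007, -0.218]
contact_force: [-0.5, -0.4, -1.3]
grip_width: 0.0735
```

Run:
```python
from go import *
show()
rel([(.4448,-.1685,.1,.205),(.4448,-.1685,.005,.205)])
```

```text
t 8.18 tcp [0.495  0.0867 0.1369] rpy [-3.141 -0.007 -0.218] F [-0.5 -0.4 -1.3] w 0.0735 q [-0.07  0.04  1.88 -0.    1.21  1.72]
dp [6.0, 260.1, 36.7] dr [0.0, -0.007, -0.423]
dp [5.3, 260.2, 131.7] dr [0.0, -0.007, -0.423]
```

>>> {"fn": "apply_moves", "kwargs": {
  "plan": [
    {"dp": [1, 25, 0], "dr": [0, 0, -0.03]},
    {"dp": [3, 75, 0], "dr": [0, 0, -0.12]},
    {"dp": [5, 130, 5], "dr": [0, 0, -0.22]},
    {"dp": [7, 185, 15], "dr": [0, 0, -0.33]},
    {"dp": [8, 235, 30], "dr": [0, 0, -0.423]},
    {"dp": [9, 260, 40], "dr": [0, 0, -0.423]},
    {"dp": [9, 260, 60], "dr": [0, 0, -0.423]},
    {"dp": [9, 260, 60], "dr": [0, 0, -0.423]}
  ],
  "claw": 0
}}

```text
t: 9.18
tcp_pos: [0.4428, -0.1677, 0.071]
orientation: [-3.137, 0.004, 0.204]
contact_force: [0.1, -1.3, -0.4]
grip_width: 0.092
```

Run:
```python
from go import *
show()
rel([(.4448,-.1685,.006,.205)])
p=arm.capture("scene"); crop(p,200,180,60,"pics/s6.png",6)
p=arm.capture("top"); crop(p,260,195,60,"pics/t6.png",6)
```

```text
t 9.18 tcp [ 0.4428 -0.1677  0.071 ] rpy [-3.137  0.004  0.204] F [ 0.1 -1.3 -0.4] w 0.092 q [-0.62  0.07  2.    0.    1.08  0.75]
dp [2.1, 1.5, 64.9] dr [-0.004, 0.004, -0.001]
```

View pics/s6.png

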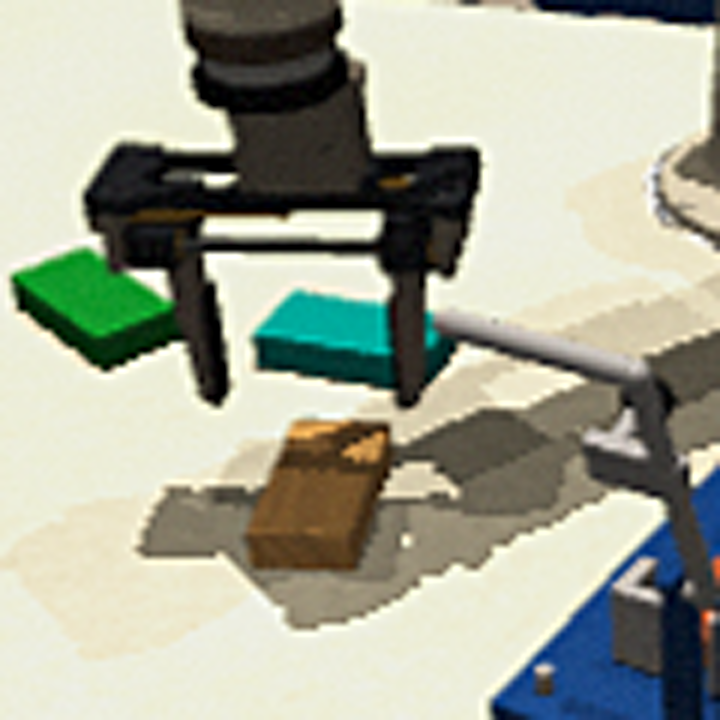

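View pics/t6.png

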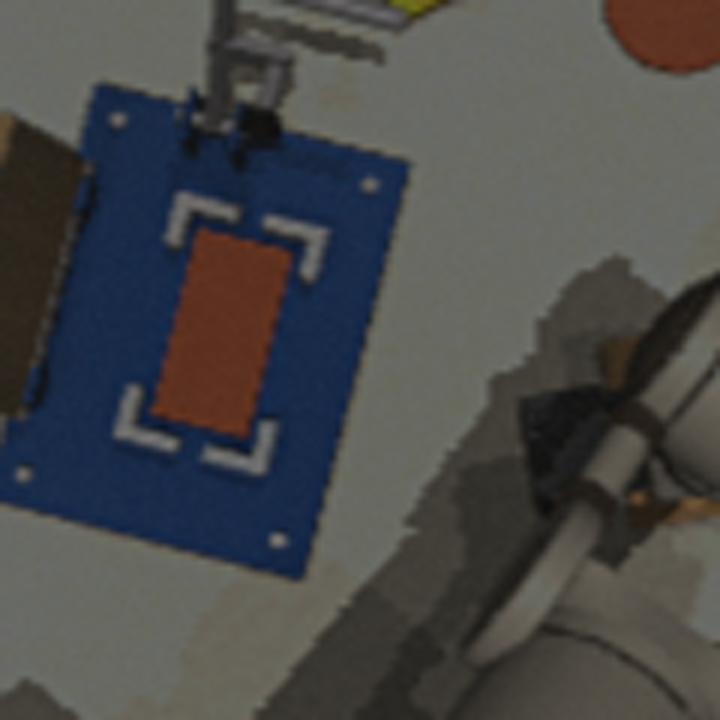

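The tile lies flat and centred between the guides (top crop px (222,333)). The gripper is aligned over the pale board (scene crop px (320,500)). Next I descend, grip and lift.

>>> {"fn": "apply_moves", "kwargs": {
  "plan": [
    {"dp": [2, 1, 30], "dr": [0, 0, 0]},
    {"dp": [2, 1, 52], "dr": [0, 0, 0]},
    {"dp": [2, 1, 64], "dr": [0, 0, 0]},
    {"dp": [2, 1, 65], "dr": [0, 0, 0]},
    {"dp": [2, 1, 65], "dr": [0, 0, 0]}
  ]
}}

```text
t: 9.9
tcp_pos: [0.4478, -0.1698, 0.0095]
orientation: [3.14, -0.001, 0.205]
contact_force: [0.7, 0.3, 0.1]
grip_width: 0.0921
```

>>> {"fn": "apply_moves", "kwargs": {
  "plan": [
    {"dp": [0, 0, 1], "dr": [0, 0, 0]},
    {"dp": [0, 0, 1], "dr": [0, 0, 0]},
    {"dp": [0, 0, 1], "dr": [0, 0, 0]},
    {"dp": [0, 0, 1], "dr": [0, 0, 0]},
    {"dp": [0, 0, -20], "dr": [0, 0, 0]},
    {"dp": [0, 0, -70], "dr": [0, 0, 0]},
    {"dp": [0, 0, -125], "dr": [0, 0, 0]},
    {"dp": [0, 0, -135], "dr": [0, 0, 0]},
    {"dp": [0, 0, -135], "dr": [0, 0, 0]}
  ],
  "claw": 1,
  "newtons": 25
}}

```text
t: 11.02
tcp_pos: [0.447, -0.1694, 0.1433]
orientation: [3.142, -0.0, 0.205]
contact_force: [-1.3, -1.0, -2.3]
grip_width: 0.0559
```

Run:
```python
from go import *
show()
rel([(.4923,.0869,.145,-.2185)])
p=arm.capture("scene"); crop(p,200,150,60,"pics/s7.png",6)
```

```text
t 11.03 tcp [ 0.447  -0.1694  0.1433] rpy [ 3.142 -0.     0.205] F [-1.3 -1.  -2.3] w 0.0559 q [-0.62 -0.03  1.94 -0.    1.23  0.75]
dp [96.5, -241.7, -1.7] dr [0.0, -0.0, 0.423]
```

View pics/s7.png

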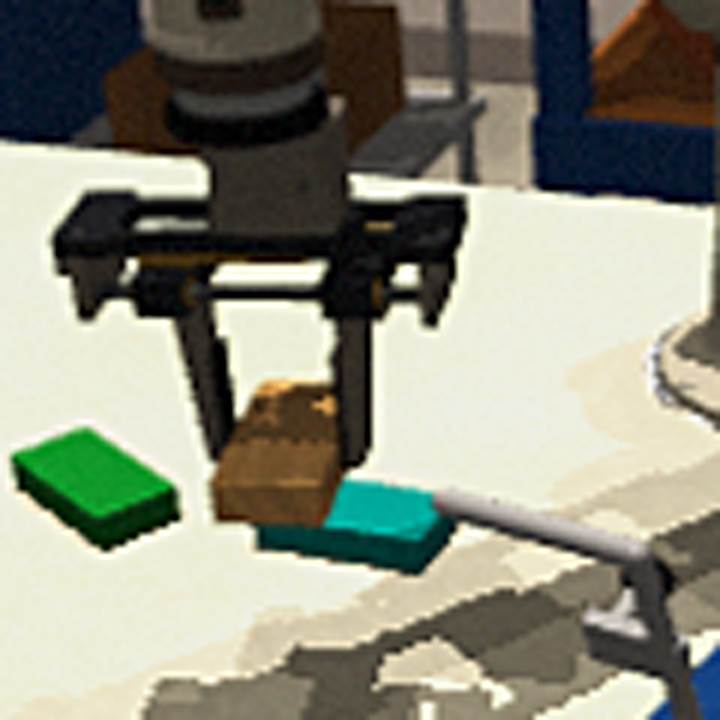

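>>> {"fn": "apply_moves", "kwargs": {
  "plan": [
    {"dp": [10, -25, 0], "dr": [0, 0, 0.03]},
    {"dp": [28, -70, -2], "dr": [0, 0, 0.11]},
    {"dp": [50, -125, -2], "dr": [0, 0, 0.22]},
    {"dp": [72, -180, -2], "dr": [0, 0, 0.32]},
    {"dp": [90, -223, -2], "dr": [0, 0, 0.4]},
    {"dp": [98, -241, -2], "dr": [0, 0, 0.423]},
    {"dp": [98, -241, -2], "dr": [0, 0, 0.423]},
    {"dp": [98, -241, 30], "dr": [0, 0, 0.423]},
    {"dp": [98, -241, 30], "dr": [0, 0, 0.423]}
  ]
}}

```text
t: 12.2
tcp_pos: [0.4907, 0.0857, 0.11]
orientation: [3.14, 0.008, -0.219]
contact_force: [-0.4, 0.6, -1.1]
grip_width: 0.0557
```

Run:
```python
from go import *
show()
rel([(.4942,.0865,.048,-.2185)])
p=arm.capture("scene"); crop(p,265,200,60,"pics/s8.png",6)
```

```text
t 12.2 tcp [0.4907 0.0857 0.11  ] rpy [ 3.14   0.008 -0.219] F [-0.4  0.6 -1.1] w 0.0557 q [-0.07  0.08  1.9  -0.    1.17  1.72]
dp [3.8, -1.7, 62.0] dr [0.002, 0.008, -0.0]
```

View pics/s8.png

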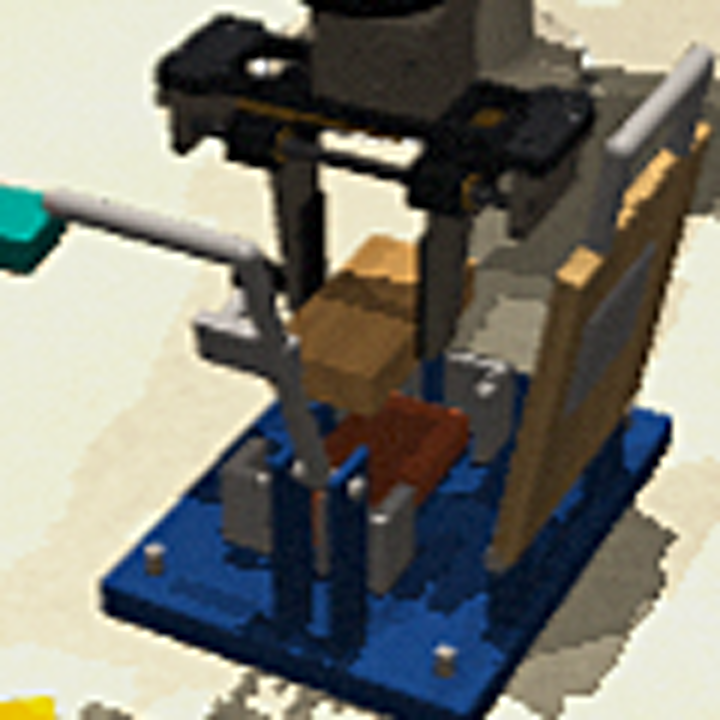

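>>> {"fn": "apply_moves", "kwargs": {
  "plan": [
    {"dp": [1, -1, 0], "dr": [0, 0, 0]},
    {"dp": [1, -1, 30], "dr": [0, 0, 0]},
    {"dp": [1, -1, 50], "dr": [0, 0, 0]},
    {"dp": [1, -1, 60], "dr": [0, 0, 0]},
    {"dp": [1, -1, 62], "dr": [0, 0, 0]},
    {"dp": [1, -1, 62], "dr": [0, 0, 0]}
  ]
}}

```text
t: 13.0
tcp_pos: [0.496, 0.0871, 0.0525]
orientation: [-3.141, -0.002, -0.218]
contact_force: [-0.4, 0.3, -1.1]
grip_width: 0.0558
```

Run:
```python
from go import *
show()
rel([(.4942,.0865,.0453,-.2185)])
p=arm.capture("scene"); crop(p,265,200,60,"pics/s9.png",6)
```

```text
t 13.0 tcp [0.496  0.0871 0.0525] rpy [-3.141e+00 -2.000e-03 -2.180e-01] F [-0.4  0.3 -1.1] w 0.0558 q [-0.07  0.17  1.93 -0.    1.04  1.72]
dp [-1.7, 1.0, 7.2] dr [-0.0, -0.002, 0.0]
```

View pics/s9.png

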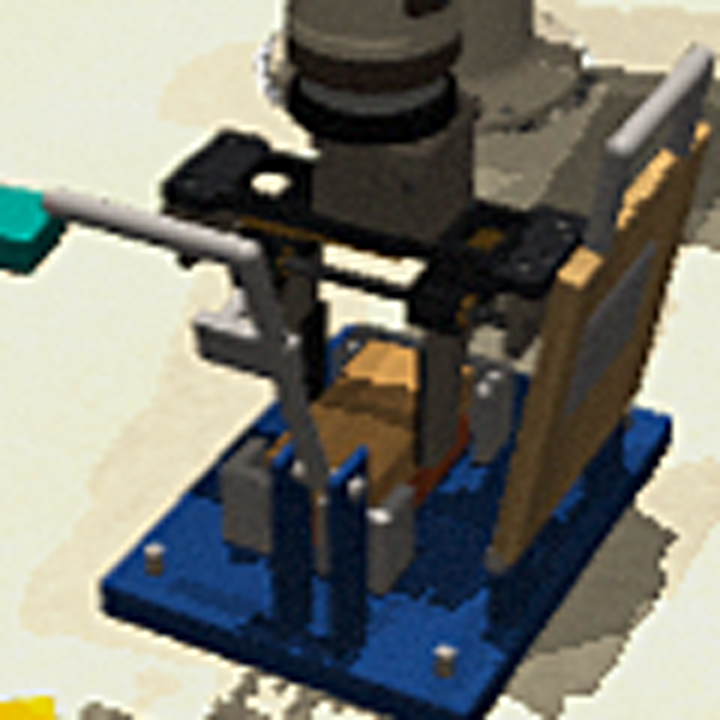

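The board is entering between the guides (crop px (370,420)). I'll lower it onto the tile.

>>> {"fn": "apply_moves", "kwargs": {
  "plan": [
    {"dp": [-1, 1, 2], "dr": [0, 0, 0]},
    {"dp": [-1, 1, 4], "dr": [0, 0, 0]},
    {"dp": [-1, 1, 5], "dr": [0, 0, 0]},
    {"dp": [-1, 1, 5], "dr": [0, 0, 0]}
  ]
}}

```text
t: 13.55
tcp_pos: [0.4939, 0.0864, 0.0465]
orientation: [3.142, 0.0, -0.218]
contact_force: [0.4, 0.4, -1.5]
grip_width: 0.0558
```

Run:
```python
from go import *
show()
```

```text
t 13.55 tcp [0.4939 0.0864 0.0465] rpy [ 3.142  0.    -0.218] F [ 0.4  0.4 -1.5] w 0.0558 q [-0.07  0.18  1.94  0.    1.03  1.72]
```

>>> {"fn": "apply_moves", "kwargs": {
  "plan": [
    {"dp": [0, 0, 1], "dr": [0, 0, 0]},
    {"dp": [0, 0, 1.5], "dr": [0, 0, 0]},
    {"dp": [0, 0, 1.5], "dr": [0, 0, 0]}
  ]
}}

```text
t: 13.92
tcp_pos: [0.4942, 0.0864, 0.0457]
orientation: [-3.142, -0.0, -0.218]
contact_force: [-2.7, -0.5, 6.2]
grip_width: 0.0557
```

>>> {"fn": "apply_moves", "kwargs": {
  "plan": [
    {"dp": [0, 0, 0], "dr": [0, 0, 0]},
    {"dp": [0, 0, 0], "dr": [0, 0, 0]},
    {"dp": [0, 0, 0], "dr": [0, 0, 0]},
    {"dp": [0, 0, -30], "dr": [0, 0, 0]},
    {"dp": [0, 0, -80], "dr": [0, 0, 0]},
    {"dp": [0, 25, -135], "dr": [0, 0, 0]},
    {"dp": [0, 80, -160], "dr": [0, 0, 0]},
    {"dp": [0, 80, -220], "dr": [0, 0, 0]},
    {"dp": [0, 80, -250], "dr": [0, 0, 0]},
    {"dp": [0, 80, -250], "dr": [0, 0, 0]}
  ],
  "claw": 0.2
}}

```text
t: 15.18
tcp_pos: [0.4781, 0.0078, 0.2978]
orientation: [3.142, -0.006, -0.219]
contact_force: [0.3, -0.2, 0.3]
grip_width: 0.0736
```

Run:
```python
from go import *
show()
p=arm.capture("scene"); crop(p,265,190,65,"pics/s10.png",6)
t=arm.capture("top"); crop(t,232,190,50,"pics/t10.png",7)
for q,n in((p,"scene"),(t,"top")):
  for k in("lid_bar","clamp_bar"): print(n,k,[(np.round(d["centre"],1).tolist(),round(d["confidence"],2)) for d in arm.spot_point(q,k)])
```

```text
t 15.18 tcp [0.4781 0.0078 0.2978] rpy [ 3.142 -0.006 -0.219] F [ 0.3 -0.2  0.3] w 0.0736 q [-0.24 -0.15  1.74  0.    1.54  1.55]
scene lid_bar [([313.2, 155.3], 0.86)]
scene clamp_bar [([228.5, 173.7], 0.8)]
top lid_bar [([188.1, 172.4], 0.9)]
top clamp_bar [([256.1, 135.3], 0.61)]
```

View pics/s10.png

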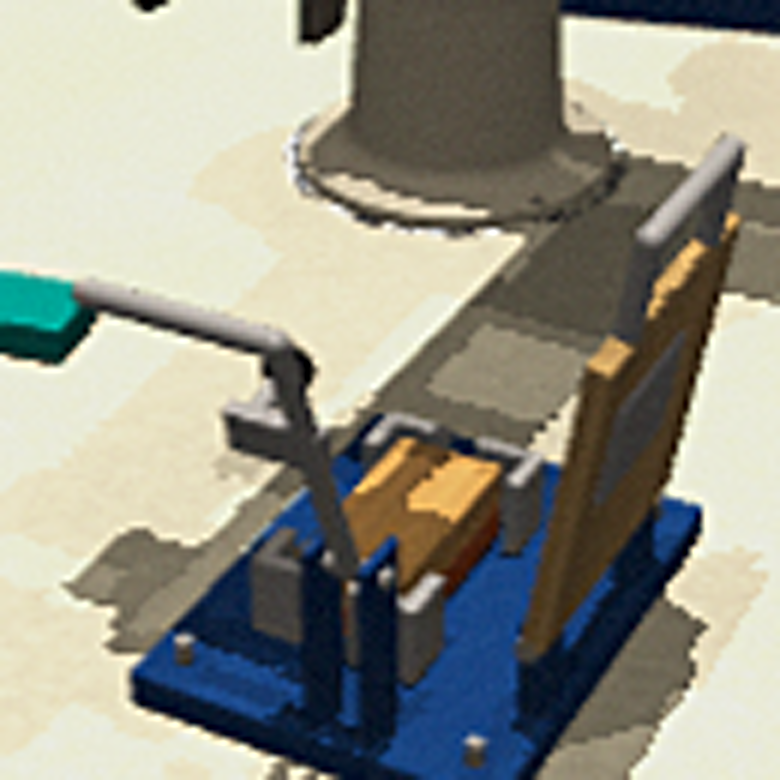

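View pics/t10.png

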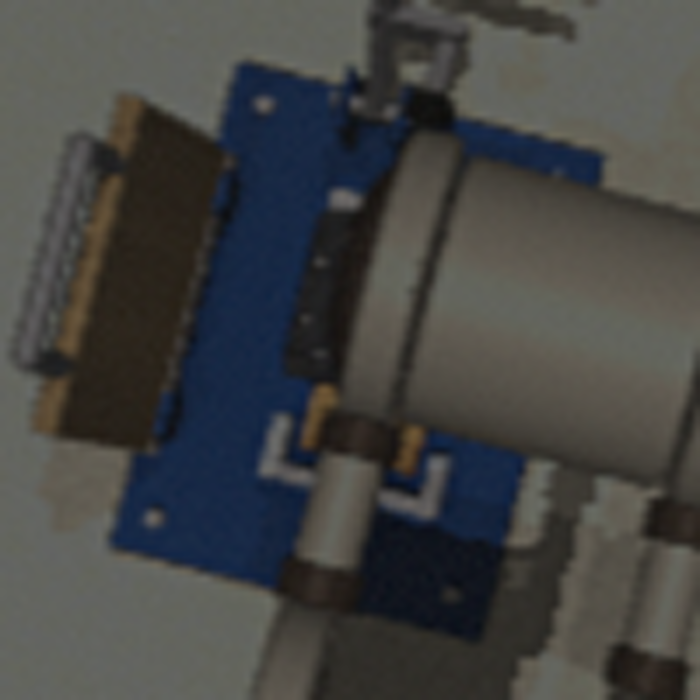

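The board lies flat on the tile between the guides (scene crop px (425,500)). The lid bar centre is at scene px (315.5,156.8) and top px (190,175.5). Next is the lid.

```bash
cat >> go.py <<'E'
def lidP(a,dz=0,dx=0): return P(dx,.095-.2*np.cos(a)+.006*np.sin(a),.064+.2*np.sin(a)+.006*np.cos(a)+dz)
def clP(a,dz=0,y=-.022): return P(.108-.15*np.cos(a)+.022*np.sin(a),y,.108+.15*np.sin(a)+.022*np.cos(a)+dz,np.pi/2)
E
python3 - <<'E'
from go import *
T=pickle.load(open("pics/top0.pkl","rb"));S=pickle.load(open("pics/scene0.pkl","rb"))
for p,o in((T,(190,175.5)),(S,(315.5,156.8))):
    for a in(1.66,1.70,1.74,1.78): print(a,proj(p,[lidP(a)[:3]])-o)
# triangulate bar centre
f=lambda X:np.r_[(proj(T,[X])-(190,175.5)).ravel(),(proj(S,[X])-(315.5,156.8)).ravel()]
r=least_squares(f,lidP(1.73)[:3]);print(r.x,r.fun)
for a in(1.70,1.73,1.76):print(lidP(a))
E
```

```text
1.66 [[3.01623958 1.36193298]]
1.7 [[0.41188531 0.72747279]]
1.74 [[-2.15306167  0.10723001]]
1.78 [[-4.67267869 -0.49738043]]
1.66 [[-6.05772685 -2.28117572]]
1.7 [[-3.02662277 -1.20300977]]
1.74 [[-0.00805243 -0.00676961]]
1.78 [[2.99099318 1.30577399]]
[0.52028317 0.21438127 0.25952682] [-1.2516408   0.17868118 -1.05713599  0.08125377]
(np.float64(0.5186682871048204), np.float64(0.209205980894144), np.float64(0.26155989512472055), np.float64(-0.2185))
(np.float64(0.5199497259067842), np.float64(0.21497705949645496), np.float64(0.2605195759362781), np.float64(-0.2185))
(np.float64(0.5212238239589946), np.float64(0.22071507835079912), np.float64(0.2593024023941664), np.float64(-0.2185))
```

Run:
```python
from go import *
show(); x=(.5198,.2140); y=PX[2]
rel([(*x,.315,y),(*x,.243,y)])
```

```text
t 15.47 tcp [0.4759 0.0086 0.2933] rpy [-3.142e+00  3.000e-03 -2.180e-01] F [-0.2  0.3 -0.2] w 0.0732 q [-0.24 -0.14  1.75 -0.    1.54  1.55]
dp [-1.7, -210.0, -21.7] dr [-0.0, 0.003, 0.001]
dp [-1.4, -210.0, 50.3] dr [-0.0, 0.003, 0.001]
```

>>> {"fn": "apply_moves", "kwargs": {
  "plan": [
    {"dp": [-1, -30, -15], "dr": [0, 0, 0]},
    {"dp": [-1, -85, -24], "dr": [0, 0, 0]},
    {"dp": [-1, -140, -24], "dr": [0, 0, 0]},
    {"dp": [-1, -190, -24], "dr": [0, 0, 0]},
    {"dp": [-1, -210, -24], "dr": [0, 0, 0]},
    {"dp": [-1, -210, -24], "dr": [0, 0, 0]},
    {"dp": [-1, -210, 10], "dr": [0, 0, 0]},
    {"dp": [-1, -210, 40], "dr": [0, 0, 0]},
    {"dp": [-1, -210, 50], "dr": [0, 0, 0]},
    {"dp": [-1, -210, 50], "dr": [0, 0, 0]}
  ],
  "claw": 0.1
}}

```text
t: 16.73
tcp_pos: [0.5211, 0.2125, 0.2451]
orientation: [3.141, 0.001, -0.22]
contact_force: [0.0, -0.6, 0.3]
grip_width: 0.0822
```

Run:
```python
from go import *
show()
p=arm.capture("scene"); crop(p,310,150,60,"pics/s11.png",6)
t=arm.capture("top"); crop(t,200,180,50,"pics/t11.png",6)
```

```text
t 16.73 tcp [0.5211 0.2125 0.2451] rpy [ 3.141e+00  1.000e-03 -2.200e-01] F [ 0.  -0.6  0.3] w 0.0822 q [ 0.17  0.11  1.59 -0.    1.44  1.96]
```

View pics/s11.png

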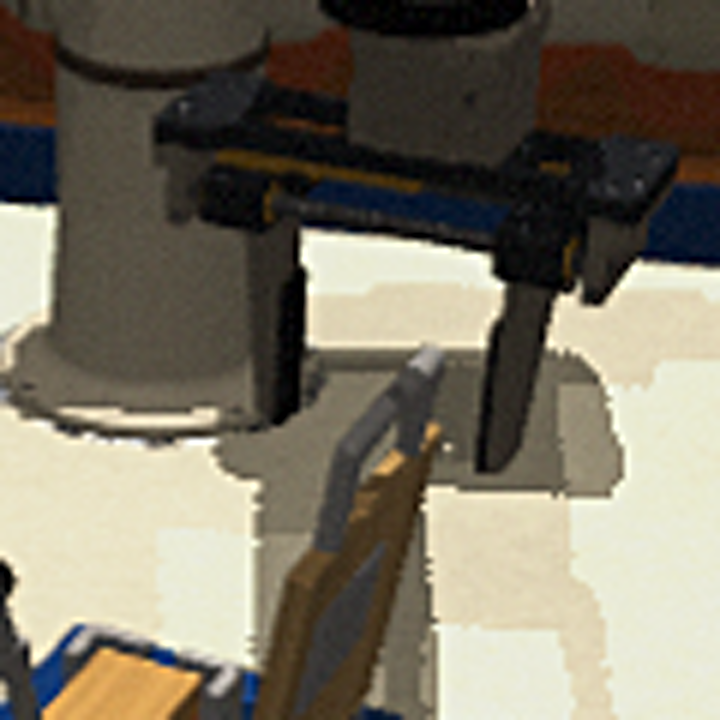

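>>> {"fn": "apply_moves", "kwargs": {
  "plan": [
    {"dp": [0, 0, 2], "dr": [0, 0, 0]},
    {"dp": [0, 0, 2], "dr": [0, 0, 0]},
    {"dp": [0, 0, 2], "dr": [0, 0, 0]},
    {"dp": [0, 0, 2], "dr": [0, 0, 0]},
    {"dp": [0, 0, 2], "dr": [0, 0, 0]},
    {"dp": [0, 0, 2], "dr": [0, 0, 0]}
  ],
  "claw": 1,
  "newtons": 15
}}

```text
t: 17.58
tcp_pos: [0.5212, 0.2136, 0.2431]
orientation: [3.142, 0.0, -0.218]
contact_force: [1.1, 0.5, -0.3]
grip_width: 0.0252
```

Run:
```python
from go import *
show()
f=lambda a:np.array([.095-.2*np.cos(a)+.006*np.sin(a),.064+.2*np.sin(a)+.006*np.cos(a)])*1000
for a0 in (1.725,):
    for a in np.linspace(a0,0,16): d=f(a)-f(a0); print(round(a,3),np.round([-d[0],-d[1]],0))
s=arm.sense(); w=s["tcp_pos"]-[*PX[:2],0]; c,n=np.cos(PX[2]),np.sin(PX[2]); print("press frame",c*w[0]+n*w[1],-n*w[0]+c*w[1],f(1.725))
```

```text
t 17.57 tcp [0.5212 0.2136 0.2431] rpy [ 3.142  0.    -0.218] F [ 1.1  0.5 -0.3] w 0.0252 q [0.17 0.11 1.59 0.   1.44 1.96]
1.725 [-0. -0.]
1.61 [23. -3.]
1.495 [46. -3.]
1.38 [69. -1.]
1.265 [91.  4.]
1.15 [113.  12.]
1.035 [134.  22.]
0.92 [153.  34.]
0.805 [171.  48.]
0.69 [187.  65.]
0.575 [201.  83.]
0.46 [213. 103.]
0.345 [223. 123.]
0.23 [230. 145.]
0.115 [235. 168.]
0.0 [237. 191.]
press frame 0.0015056081518958798 0.1315378764469982 [131.647459   260.70527128]
```

>>> {"fn": "apply_moves", "kwargs": {
  "plan": [
    {"dp": [0, 0, 0], "dr": [0, 0, 0]},
    {"dp": [0, 0, 0], "dr": [0, 0, 0]},
    {"dp": [0, 0, 0], "dr": [0, 0, 0]},
    {"dp": [0, 8, -1], "dr": [0, 0, 0]},
    {"dp": [0, 23, -3], "dr": [0, 0, 0]},
    {"dp": [0, 46, -3], "dr": [0, 0, 0]},
    {"dp": [0, 69, -1], "dr": [0, 0, 0]},
    {"dp": [0, 91, 4], "dr": [0, 0, 0]},
    {"dp": [0, 113, 12], "dr": [0, 0, 0]},
    {"dp": [0, 113, 12], "dr": [0, 0, 0]}
  ]
}}

```text
t: 18.82
tcp_pos: [0.4954, 0.1007, 0.2307]
orientation: [3.138, 0.002, -0.221]
contact_force: [-3.5, -2.7, 1.4]
grip_width: 0.0114
```

Run:
```python
from go import *
show()
p=arm.capture("scene"); crop(p,290,160,60,"pics/s12.png",6)
```

```text
t 18.82 tcp [0.4954 0.1007 0.2307] rpy [ 3.138e+00  2.000e-03 -2.210e-01] F [-3.5 -2.7  1.4] w 0.0114 q [-0.04 -0.03  1.76 -0.    1.41  1.76]
```

View pics/s12.png

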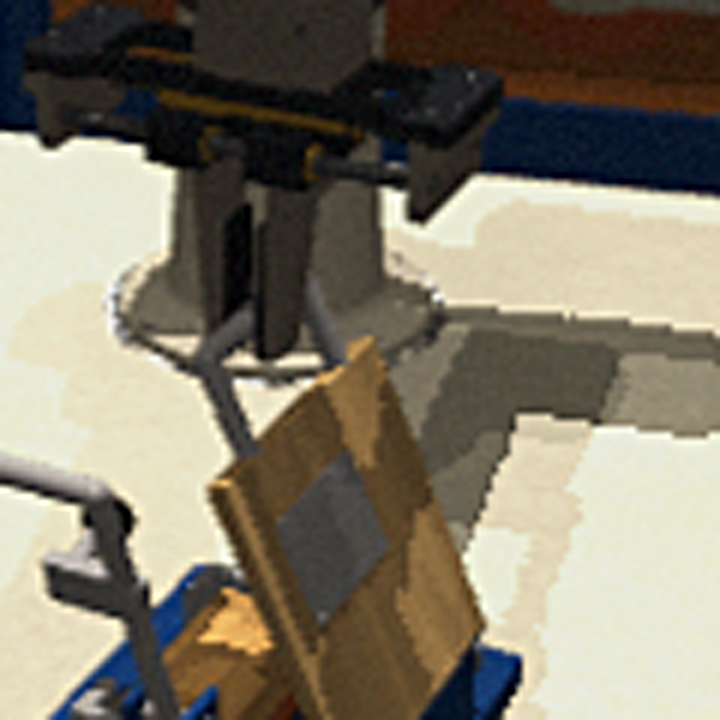

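>>> {"fn": "apply_moves", "kwargs": {
  "plan": [
    {"dp": [0, 8, 3], "dr": [0, 0, 0]},
    {"dp": [0, 21, 10], "dr": [0, 0, 0]},
    {"dp": [0, 40, 22], "dr": [0, 0, 0]},
    {"dp": [0, 58, 36], "dr": [0, 0, 0]},
    {"dp": [0, 74, 53], "dr": [0, 0, 0]},
    {"dp": [0, 88, 71], "dr": [0, 0, 0]},
    {"dp": [0, 100, 91], "dr": [0, 0, 0]},
    {"dp": [0, 110, 111], "dr": [0, 0, 0]},
    {"dp": [0, 117, 133], "dr": [0, 0, 0]},
    {"dp": [0, 120, 145], "dr": [0, 0, 0]},
    {"dp": [0, 120, 145], "dr": [0, 0, 0]}
  ]
}}

```text
t: 20.25
tcp_pos: [0.4702, -0.0129, 0.0847]
orientation: [-3.14, 0.002, -0.218]
contact_force: [1.0, 5.1, -5.2]
grip_width: 0.0112
```

Run:
```python
from go import *
show()
p=arm.capture("scene"); crop(p,265,190,60,"pics/s13.png",6)
rel([lidP(0,-.019)])
```

```text
t 20.25 tcp [ 0.4702 -0.0129  0.0847] rpy [-3.14e+00  2.00e-03 -2.18e-01] F [ 1.   5.1 -5.2] w 0.0112 q [-0.29  0.04  2.    0.    1.1   1.5 ]
dp [-0.7, 4.5, 34.0] dr [-0.002, 0.002, 0.0]
```

View pics/s13.png

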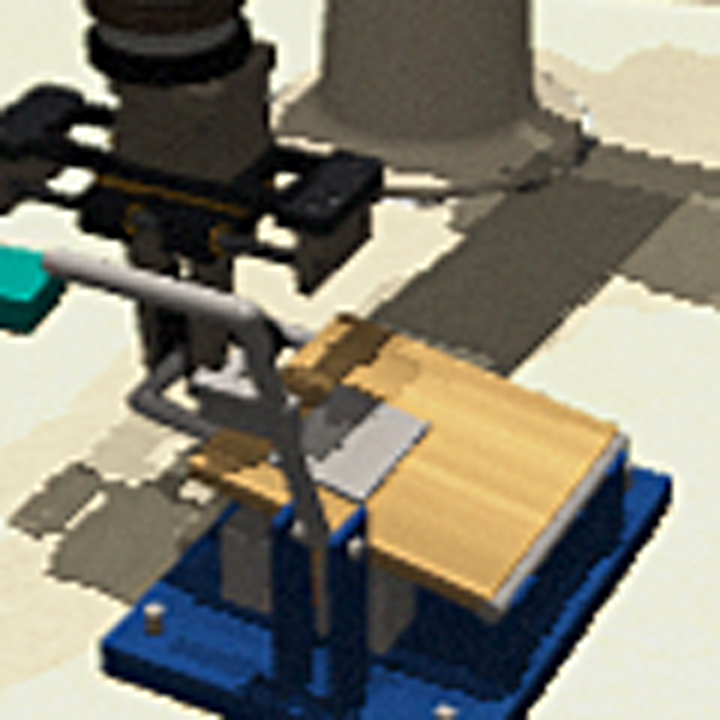

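The lid is nearly down: the bar is held at crop px (160,385), with the lid still tilted open. I'll finish the arc.

>>> {"fn": "apply_moves", "kwargs": {
  "plan": [
    {"dp": [0, 2, 12], "dr": [0, 0, 0]},
    {"dp": [0, 3, 24], "dr": [0, 0, 0]},
    {"dp": [0, 4, 33], "dr": [0, 0, 0]},
    {"dp": [0, 4, 36], "dr": [0, 0, 0]},
    {"dp": [0, 4, 36], "dr": [0, 0, 0]},
    {"dp": [0, 4, 36], "dr": [0, 0, 0]}
  ]
}}

```text
t: 21.05
tcp_pos: [0.4711, -0.0165, 0.052]
orientation: [-3.139, -0.001, -0.218]
contact_force: [-3.8, 9.1, 12.9]
grip_width: 0.0116
```

Run:
```python
from go import *
show()
p=arm.capture("scene"); crop(p,265,190,60,"pics/s14.png",6)
```

```text
t 21.05 tcp [ 0.4711 -0.0165  0.052 ] rpy [-3.139e+00 -1.000e-03 -2.180e-01] F [-3.8  9.1 12.9] w 0.0116 q [-0.29  0.09  2.02  0.    1.03  1.49]
```

View pics/s14.png

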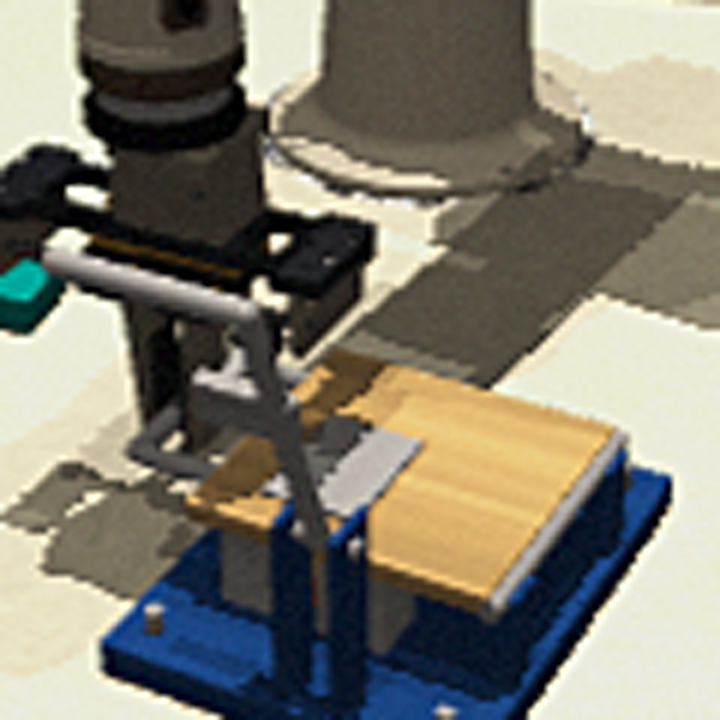

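>>> {"fn": "apply_moves", "kwargs": {
  "plan": [
    {"dp": [0, 0, -1], "dr": [0, 0, 0]},
    {"dp": [0, 0, -1], "dr": [0, 0, 0]},
    {"dp": [0, 0, -1], "dr": [0, 0, 0]},
    {"dp": [0, 0, -20], "dr": [0, 0, 0]},
    {"dp": [0, 0, -60], "dr": [0, 0, 0]},
    {"dp": [0, 0, -115], "dr": [0, 0, 0]},
    {"dp": [0, 0, -170], "dr": [0, 0, 0]},
    {"dp": [0, 0, -225], "dr": [0, 0, 0]},
    {"dp": [0, 0, -265], "dr": [0, 0, 0]},
    {"dp": [0, 0, -265], "dr": [0, 0, 0]}
  ],
  "claw": 0.72
}}

```text
t: 22.35
tcp_pos: [0.4716, -0.0186, 0.3188]
orientation: [3.141, -0.007, -0.218]
contact_force: [-0.6, -0.5, -0.4]
grip_width: 0.0259
```

Run:
```python
from go import *
show()
p=arm.capture("scene"); crop(p,265,195,65,"pics/s15.png",6)
t=arm.capture("top"); crop(t,245,165,60,"pics/t15.png",6)
T=pickle.load(open("pics/top0.pkl","rb"))
for q,n in((p,"scene"),(t,"top")):
  for k in("lid_bar","clamp_bar"): print(n,k,[(np.round(d["centre"],1).tolist(),round(d["confidence"],2)) for d in arm.spot_point(q,k)])
for a in(0,.05):print("lidbar proj",(proj(p,[lidP(a)[:3]])-[200,130])*6)
for a in(1.7,1.74,1.78,1.82):print(a,"cl scene",(proj(p,[clP(a)[:3]])-[200,130])*6+2.5,"top",(proj(t,[clP(a)[:3]])-[185,105])*6+2.5, clP(a))
```

```text
t 22.35 tcp [ 0.4716 -0.0186  0.3188] rpy [ 3.141 -0.007 -0.218] F [-0.6 -0.5 -0.4] w 0.0259 q [-0.3  -0.17  1.72 -0.    1.58  1.49]
scene lid_bar [([235.6, 193.5], 0.7)]
scene clamp_bar [([228.0, 176.8], 0.75)]
top lid_bar [([264.1, 198.3], 0.77)]
top clamp_bar [([254.5, 134.6], 0.55)]
lidbar proj [[205.86314519 401.45648534]]
lidbar proj [[205.92393877 384.95518639]]
1.7 cl scene [[173.89805163 253.76435296]] top [[410.24358664 208.33873518]] (np.float64(0.6320283817956001), np.float64(0.03169395193798661), np.float64(0.25391514269336873), np.float64(1.3522963267948966))
1.74 cl scene [[166.25554822 264.44907767]] top [[413.15256651 197.46551554]] (np.float64(0.6376925675223177), np.float64(0.030436248158169837), np.float64(0.25215313297045333), np.float64(1.3522963267948966))
1.78 cl scene [[158.6931676  275.64446741]] top [[416.0160777  186.85860695]] (np.float64(0.6432834362252874), np.float64(0.029194824052491887), np.float64(0.25016050898581343), np.float64(1.3522963267948966))
1.82 cl scene [[151.22893325 287.33059379]] top [[418.82824806 176.53923147]] (np.float64(0.6487920437072393), np.float64(0.02797166563469885), np.float64(0.24794045851275412), np.float64(1.3522963267948966))
```

View pics/s15.png

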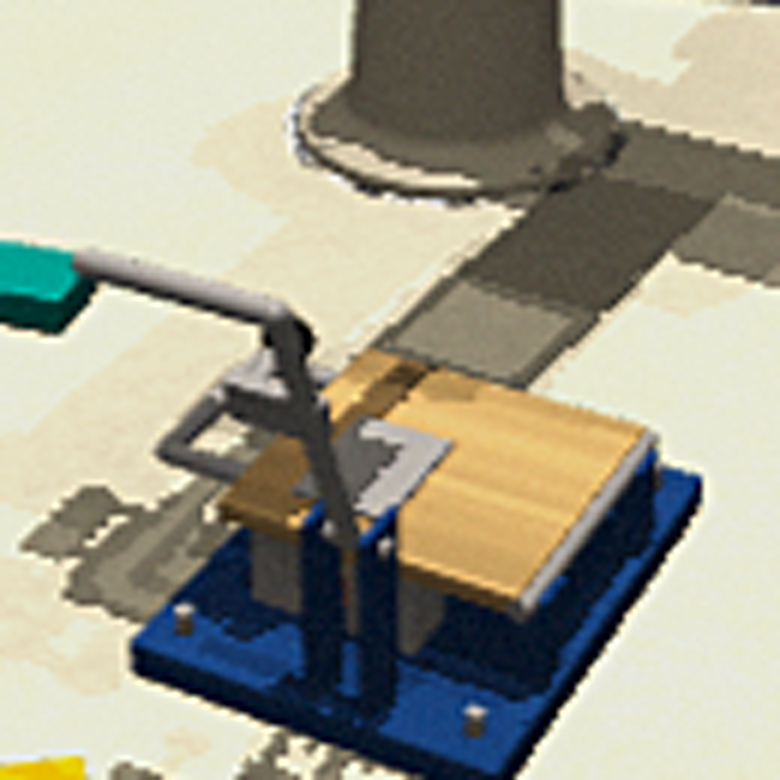

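View pics/t15.png

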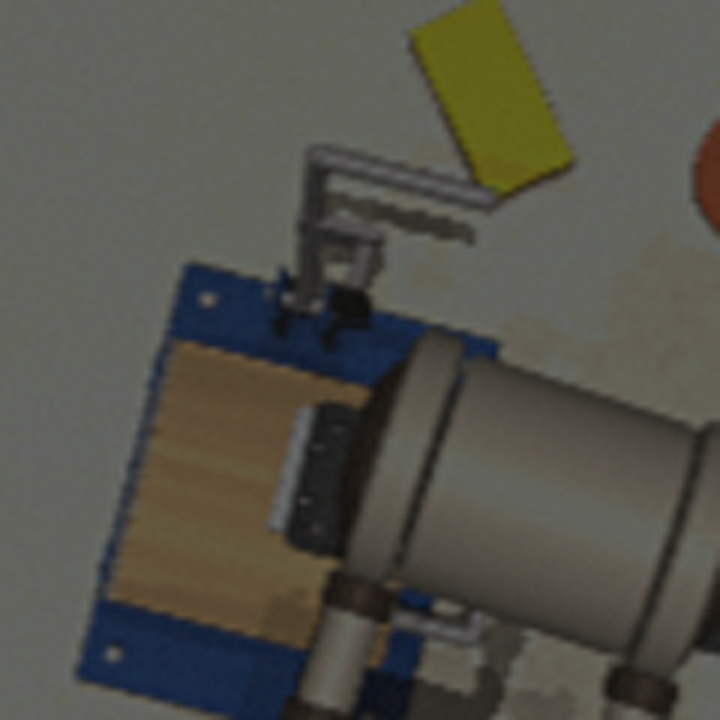

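Run:
```python
from go import *
show(); c=clP(1.795); print(c)
rel([(c[0],c[1],.31,c[3]),(c[0],c[1],.2305,c[3])])
```

```text
t 22.65 tcp [ 0.4691 -0.0176  0.3133] rpy [-3.141e+00  3.000e-03 -2.180e-01] F [ 1.1 -0.5 -0.7] w 0.0256 q [-0.3  -0.17  1.73 -0.    1.58  1.49]
(np.float64(0.6453592803693529), np.float64(0.02873389336408124), np.float64(0.2493544587224879), np.float64(1.3522963267948966))
dp [162.0, -83.4, 2.7] dr [-0.003, 0.002, -1.571]
dp [162.3, -83.4, 82.2] dr [-0.003, 0.002, -1.571]
```

>>> {"fn": "apply_moves", "kwargs": {
  "plan": [
    {"dp": [15, -8, 0], "dr": [0, 0, -0.1]},
    {"dp": [35, -18, 0], "dr": [0, 0, -0.27]},
    {"dp": [55, -28, 0], "dr": [0, 0, -0.45]},
    {"dp": [75, -38, 0], "dr": [0, 0, -0.63]},
    {"dp": [95, -48, 0], "dr": [0, 0, -0.81]},
    {"dp": [115, -58, 0], "dr": [0, 0, -0.99]},
    {"dp": [135, -68, 0], "dr": [0, 0, -1.17]},
    {"dp": [150, -77, 0], "dr": [0, 0, -1.35]},
    {"dp": [162, -83, 0], "dr": [0, 0, -1.5]},
    {"dp": [162, -83, 0], "dr": [0, 0, -1.571]},
    {"dp": [162, -83, 0], "dr": [0, 0, -1.571]},
    {"dp": [162, -83, 0], "dr": [0, 0, -1.571]}
  ],
  "claw": 0.2
}}

```text
t: 24.15
tcp_pos: [0.6457, 0.0281, 0.3144]
orientation: [-3.14, 0.0, 1.352]
contact_force: [-0.1, 0.0, -0.3]
grip_width: 0.0731
```

Run:
```python
from go import *
show(); c=clP(1.795)
rel([(c[0],c[1],.2305,c[3])])
p=arm.capture("scene"); crop(p,240,160,65,"pics/s16.png",6)
```

```text
t 24.15 tcp [0.6457 0.0281 0.3144] rpy [-3.14   0.     1.352] F [-0.1  0.  -0.3] w 0.0731 q [-0.14  0.3   1.23 -0.    1.61  0.08]
dp [0.5, -0.4, 83.9] dr [-0.001, 0.0, -0.001]
```

View pics/s16.png

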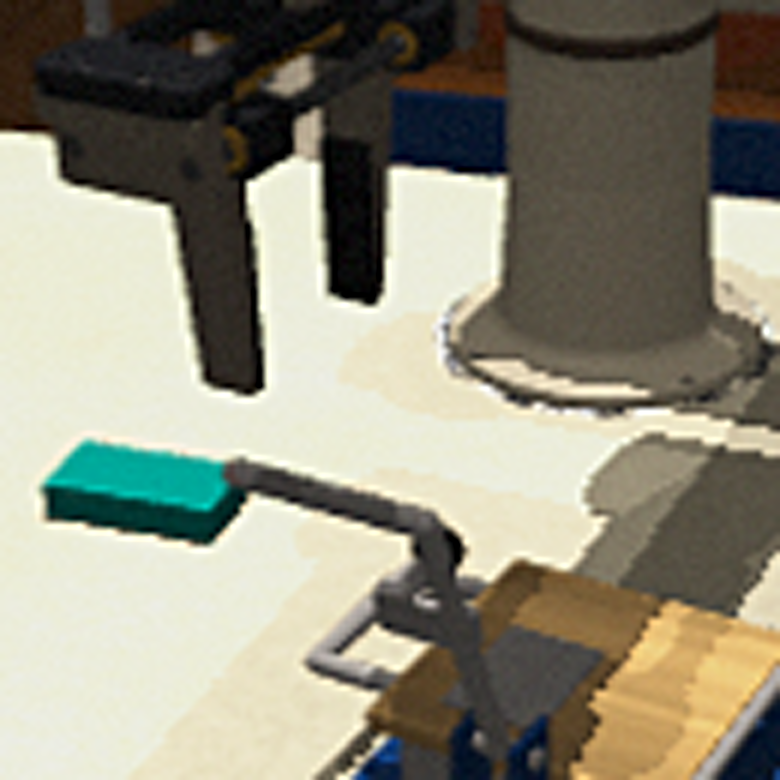

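>>> {"fn": "apply_moves", "kwargs": {
  "plan": [
    {"dp": [0, 0, 30], "dr": [0, 0, 0]},
    {"dp": [0, 0, 60], "dr": [0, 0, 0]},
    {"dp": [0, 0, 78], "dr": [0, 0, 0]},
    {"dp": [0, 0, 84], "dr": [0, 0, 0]},
    {"dp": [0, 0, 84], "dr": [0, 0, 0]}
  ]
}}

```text
t: 24.82
tcp_pos: [0.6463, 0.0281, 0.2316]
orientation: [3.141, -0.0, 1.353]
contact_force: [0.4, -0.4, -0.1]
grip_width: 0.0734
```

Run:
```python
from go import *
show()
p=arm.capture("scene"); crop(p,240,160,65,"pics/s17.png",6)
```

```text
t 24.82 tcp [0.6463 0.0281 0.2316] rpy [ 3.141 -0.     1.353] F [ 0.4 -0.4 -0.1] w 0.0734 q [-0.14  0.33  1.36  0.    1.45  0.08]
```

View pics/s17.png

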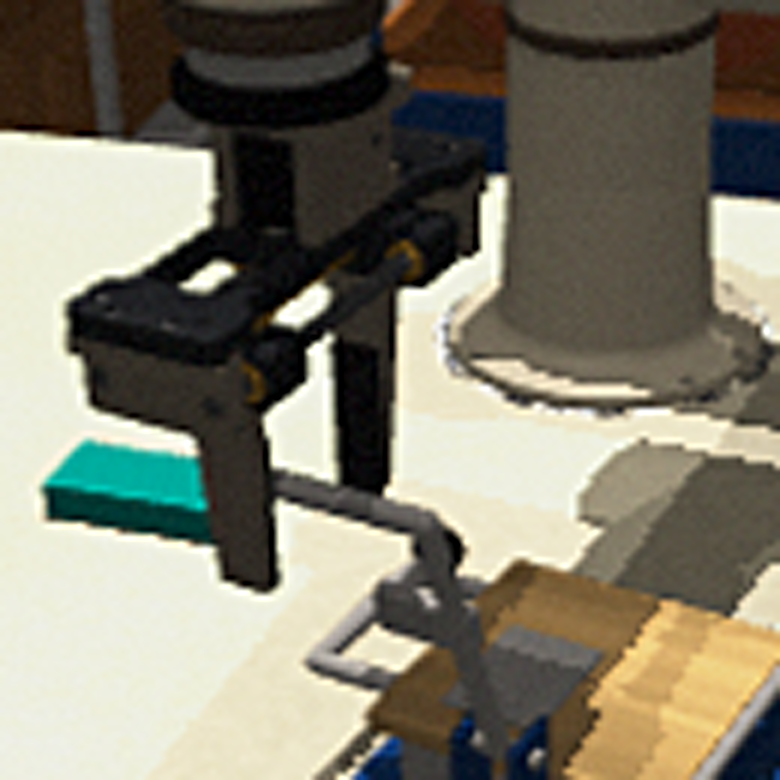

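The bar passes between the fingers (crop px (330,490)). I'll close on it.

>>> {"fn": "apply_moves", "kwargs": {
  "plan": [
    {"dp": [0, 0, 0], "dr": [0, 0, 0]},
    {"dp": [0, 0, 0], "dr": [0, 0, 0]},
    {"dp": [0, 0, 0], "dr": [0, 0, 0]},
    {"dp": [0, 0, 0], "dr": [0, 0, 0]},
    {"dp": [0, 0, 0], "dr": [0, 0, 0]},
    {"dp": [0, 0, 0], "dr": [0, 0, 0]},
    {"dp": [0, 0, 0], "dr": [0, 0, 0]},
    {"dp": [0, 0, 0], "dr": [0, 0, 0]},
    {"dp": [0, 0, 0], "dr": [0, 0, 0]}
  ],
  "claw": 1,
  "newtons": 15
}}

```text
t: 26.0
tcp_pos: [0.6459, 0.0282, 0.231]
orientation: [-3.141, 0.0, 1.353]
contact_force: [-0.6, -0.6, 0.4]
grip_width: 0.0114
```

Run:
```python
from go import *
show()
f=lambda a:np.array([.108-.15*np.cos(a)+.022*np.sin(a),.108+.15*np.sin(a)+.022*np.cos(a)])*1000
a0=1.795
for a in np.linspace(a0,0,16): d=f(a)-f(a0); print(round(a,3),np.round([d[0],-d[1]],0))
```

```text
t 26.0 tcp [0.6459 0.0282 0.231 ] rpy [-3.141  0.     1.353] F [-0.6 -0.6  0.4] w 0.0114 q [-0.14  0.33  1.36 -0.    1.45  0.08]
1.795 [ 0. -0.]
1.675 [-17.  -6.]
1.556 [-35.  -9.]
1.436 [-53. -10.]
1.316 [-71.  -9.]
1.197 [-89.  -6.]
1.077 [-107.   -1.]
0.957 [-123.    6.]
0.838 [-139.   15.]
0.718 [-153.   26.]
0.598 [-166.   39.]
0.479 [-178.   53.]
0.359 [-188.   68.]
0.239 [-195.   84.]
0.12 [-201.  102.]
0.0 [-205.  119.]
```

>>> {"fn": "apply_moves", "kwargs": {
  "plan": [
    {"dp": [0, -6, -2], "dr": [0, 0, 0]},
    {"dp": [0, -17, -6], "dr": [0, 0, 0]},
    {"dp": [0, -35, -9], "dr": [0, 0, 0]},
    {"dp": [0, -53, -10], "dr": [0, 0, 0]},
    {"dp": [0, -71, -9], "dr": [0, 0, 0]},
    {"dp": [0, -89, -6], "dr": [0, 0, 0]},
    {"dp": [0, -107, -1], "dr": [0, 0, 0]},
    {"dp": [0, -123, 6], "dr": [0, 0, 0]},
    {"dp": [0, -123, 6], "dr": [0, 0, 0]}
  ]
}}

```text
t: 27.12
tcp_pos: [0.524, 0.0559, 0.2258]
orientation: [-3.139, -0.001, 1.354]
contact_force: [-5.8, 3.8, 5.8]
grip_width: 0.0115
```

Run:
```python
from go import *
show()
p=arm.capture("scene"); crop(p,250,170,65,"pics/s18.png",6)
```

```text
t 27.12 tcp [0.524  0.0559 0.2258] rpy [-3.139e+00 -1.000e-03  1.354e+00] F [-5.8  3.8  5.8] w 0.0115 q [-0.12  0.03  1.72  0.    1.4   0.09]
```

View pics/s18.png

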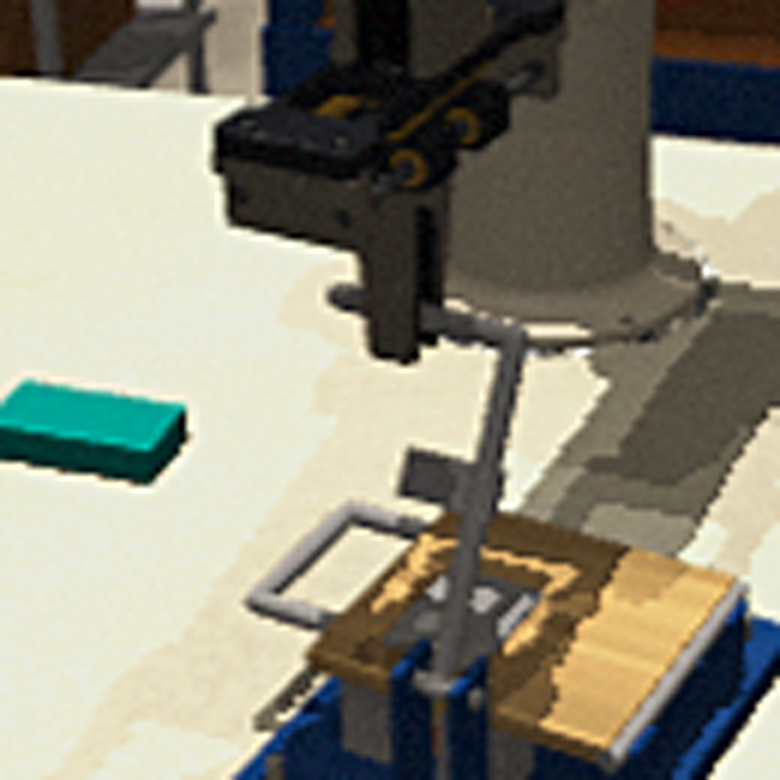

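>>> {"fn": "apply_moves", "kwargs": {
  "plan": [
    {"dp": [0, -16, 9], "dr": [0, 0, 0]},
    {"dp": [0, -30, 20], "dr": [0, 0, 0]},
    {"dp": [0, -43, 33], "dr": [0, 0, 0]},
    {"dp": [0, -55, 47], "dr": [0, 0, 0]},
    {"dp": [0, -65, 62], "dr": [0, 0, 0]},
    {"dp": [0, -72, 78], "dr": [0, 0, 0]},
    {"dp": [0, -78, 95], "dr": [0, 0, 0]},
    {"dp": [0, -78, 95], "dr": [0, 0, 0]}
  ]
}}

```text
t: 28.18
tcp_pos: [0.449, 0.0726, 0.1286]
orientation: [-3.14, -0.002, 1.353]
contact_force: [2.3, 6.1, -4.2]
grip_width: 0.0116
```

Run:
```python
from go import *
show()
rel([clP(0,-.019)])
```

```text
t 28.18 tcp [0.449  0.0726 0.1286] rpy [-3.140e+00 -2.000e-03  1.353e+00] F [ 2.3  6.1 -4.2] w 0.0116 q [-0.11 -0.07  2.01  0.    1.2   0.11]
dp [-0.3, -3.6, 17.6] dr [-0.002, -0.002, 0.0]
```

>>> {"fn": "apply_moves", "kwargs": {
  "plan": [
    {"dp": [0, -2, 9], "dr": [0, 0, 0]},
    {"dp": [0, -3, 17], "dr": [0, 0, 0]},
    {"dp": [0, -3, 20], "dr": [0, 0, 0]},
    {"dp": [0, -3, 20], "dr": [0, 0, 0]},
    {"dp": [0, -3, 20], "dr": [0, 0, 0]}
  ]
}}

```text
t: 28.8
tcp_pos: [0.445, 0.0735, 0.1089]
orientation: [-3.137, -0.002, 1.353]
contact_force: [-1.8, 5.8, -2.3]
grip_width: 0.0115
```

Run:
```python
from go import *
show()
p=arm.capture("scene"); crop(p,260,190,65,"pics/s19.png",6)
```

```text
t 28.8 tcp [0.445  0.0735 0.1089] rpy [-3.137e+00 -2.000e-03  1.353e+00] F [-1.8  5.8 -2.3] w 0.0115 q [-0.11 -0.05  2.04  0.    1.16  0.11]
```

View pics/s19.png

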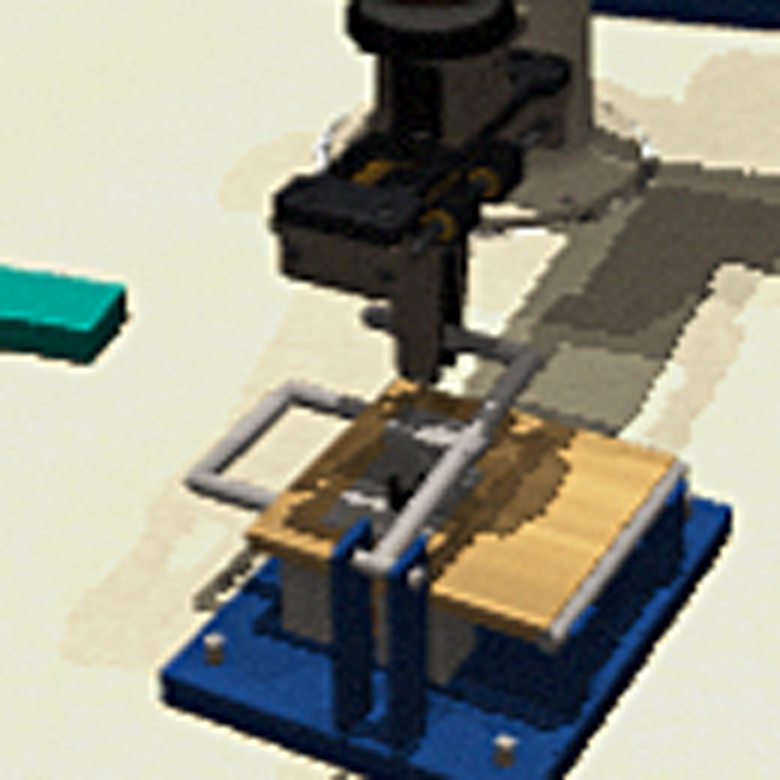

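The clamp is nearly down, but I see no stop force yet. I'll press on gently.

>>> {"fn": "apply_moves", "kwargs": {
  "plan": [
    {"dp": [0, 0, 2], "dr": [0, 0, 0]},
    {"dp": [0, 0, 4], "dr": [0, 0, 0]},
    {"dp": [0, 0, 4], "dr": [0, 0, 0]},
    {"dp": [0, 0, 4], "dr": [0, 0, 0]}
  ]
}}

```text
t: 29.35
tcp_pos: [0.445, 0.0732, 0.1073]
orientation: [-3.136, -0.001, 1.353]
contact_force: [-11.6, 5.9, 17.6]
grip_width: 0.0113
```

>>> {"fn": "apply_moves", "kwargs": {
  "plan": [
    {"dp": [0, 0, 0], "dr": [0, 0, 0]},
    {"dp": [0, 0, -1], "dr": [0, 0, 0]},
    {"dp": [0, 0, -1], "dr": [0, 0, 0]},
    {"dp": [0, 0, -3], "dr": [0, 0, 0]},
    {"dp": [0, 0, -30], "dr": [0, 0, 0]},
    {"dp": [0, 0, -75], "dr": [0, 0, 0]},
    {"dp": [-40, 0, -125], "dr": [0, 0, 0]},
    {"dp": [-90, 0, -155], "dr": [0, 0, 0]},
    {"dp": [-145, 0, -160], "dr": [0, 0, 0]},
    {"dp": [-200, 0, -160], "dr": [0, 0, 0]},
    {"dp": [-200, 0, -160], "dr": [0, 0, 0]},
    {"dp": [-200, 0, -160], "dr": [0, 0, 0]}
  ],
  "claw": 0.6
}}

```text
t: 30.85
tcp_pos: [0.4036, -0.1226, 0.266]
orientation: [-3.141, -0.001, 1.352]
contact_force: [-0.2, 0.0, -0.8]
grip_width: 0.0367
```

Run:
```python
from go import *
show()
p=arm.capture("scene"); crop(p,260,190,65,"pics/s20.png",6)
cv2.imwrite("pics/s20f.png",cv2.resize(p["img"][:,:,::-1],(800,600)))
t=arm.capture("top"); crop(t,240,185,50,"pics/t20.png",7)
k=lambda X:np.round((proj(p,[X[:3]])[0]-[195,125])*6+2.5)
for a in(0,.03,.06,.1):
    print(a,"lid bar",k(lidP(a)),"ends",k(lidP(a,0,.045)),k(lidP(a,0,-.045)),"clamp",k(clP(a)),"end",k(clP(a,0,-.055)),"arm",k(clP(a,0,.03)))
for q in(p,t): print([(np.round(d["centre"],1).tolist(),round(d["confidence"],2)) for n in("lid_bar","clamp_bar") for d in arm.spot_point(q,n)])
```

```text
t 30.85 tcp [ 0.4036 -0.1226  0.266 ] rpy [-3.141e+00 -1.000e-03  1.352e+00] F [-0.2  0.  -0.8] w 0.0367 q [-0.58 -0.29  1.92  0.    1.51 -0.37]
0 lid bar [238. 434.] ends [191. 480.] [283. 390.] clamp [426. 331.] end [365. 315.] arm [525. 356.]
0.03 lid bar [238. 424.] ends [190. 470.] [283. 381.] clamp [425. 323.] end [365. 307.] arm [524. 349.]
0.06 lid bar [239. 414.] ends [190. 460.] [284. 371.] clamp [424. 316.] end [364. 300.] arm [524. 342.]
0.1 lid bar [239. 401.] ends [191. 447.] [285. 358.] clamp [423. 307.] end [362. 291.] arm [523. 332.]
[([235.8, 195.3], 0.67), ([151.2, 254.8], 0.31)]
[([266.1, 197.6], 0.71), ([240.9, 200.8], 0.85)]
```

View pics/s20.png

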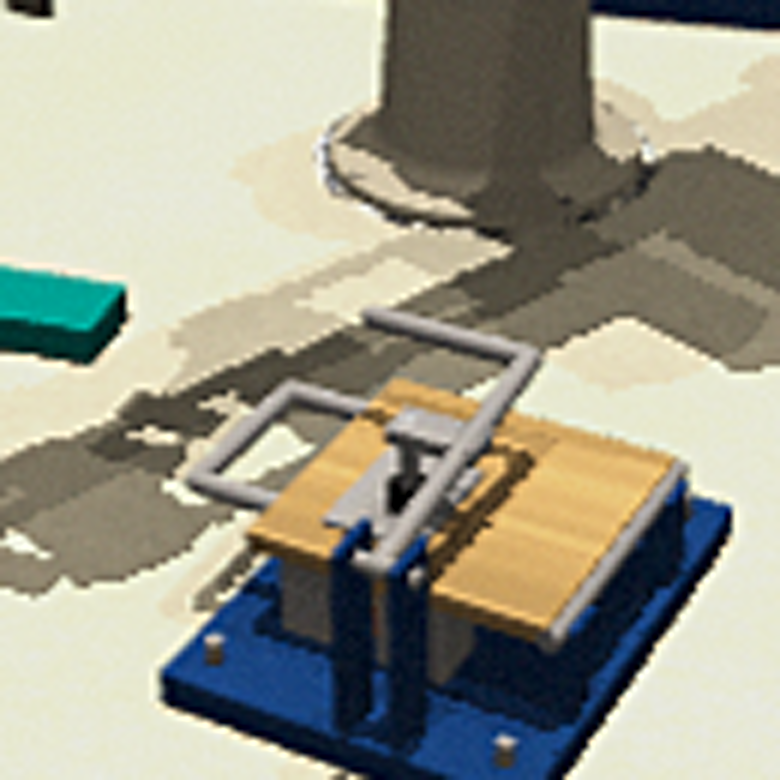

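View pics/t20.png

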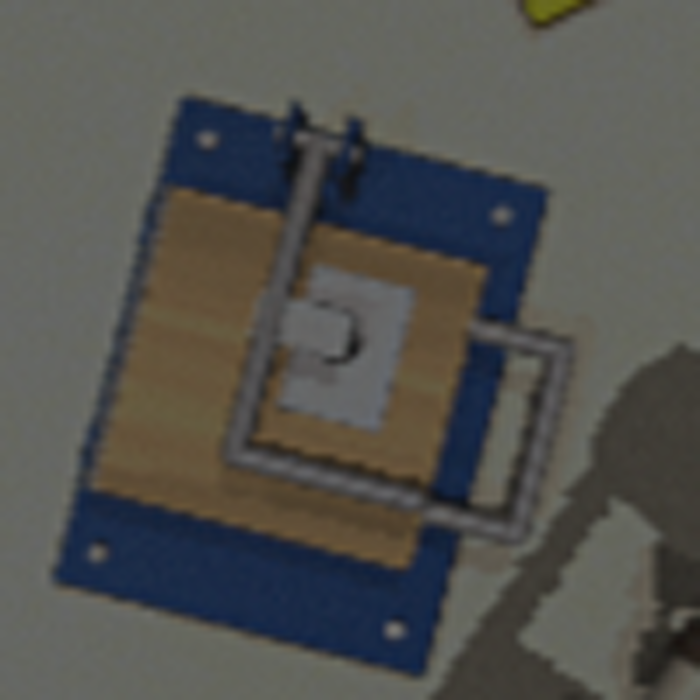

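View pics/s20f.png

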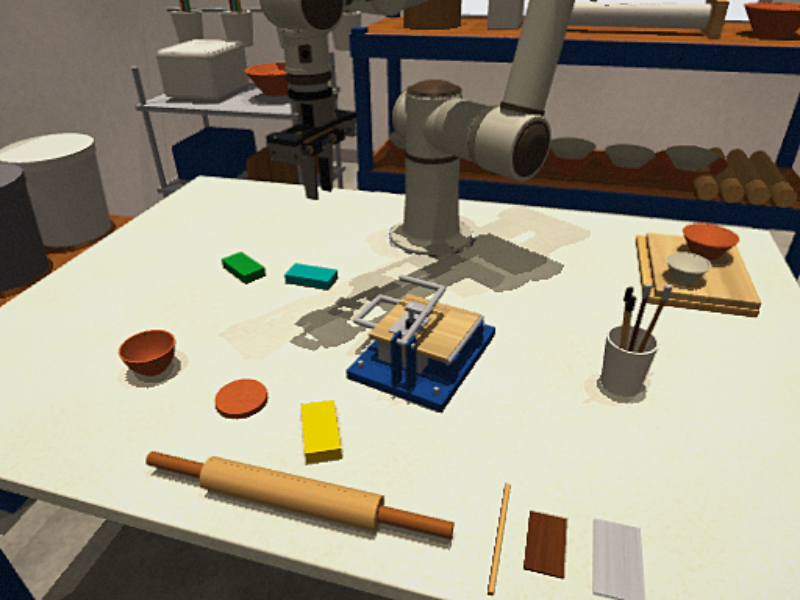

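Lid and clamp match the predicted angle-0 positions within about 3 crop px (half an image pixel):
- **Lid bar end:** seen at (192,483), predicted (191,480).
- **Clamp bar end:** seen at (367,317), predicted (365,315).

The bystanders are unmoved and the arm is clear, so I hand in.

```bash
python3 -c "
from cell import arm
print(arm.hand_in())"
```

```text
the job is handed in; nothing more can be done
None
```

The job is done and handed in at about 31 s of the 72 s limit. The tile is flat in the pocket with the pale wooden board flat on top of it. I then shut the lid by its bar, and swung the clamp down last.

- **Tile and board:** pictures taken after each placing showed both lying flat between the four guides.
- **Lid and clamp:** each met a firm stop, about 13 N at the lid bar and 18 N at the clamp bar, against the 2–5 N that moves the hinges. In the last picture both bars lie within about half an image pixel of where fully shut should put them.
- **Rest of the scene:** the bowl, pot of tools and round tile look unmoved, and the gripper is clear of everything.
- **Failed or disagreeing checks:**
  - One move call was refused because I left out the turn values; nothing moved.
  - The two cameras differed by about 3–6 mm on positions, within the pocket's 7–8 mm clearance.
  - In the last scene picture the point finder gave no good answer for the clamp bar (only a stray low-confidence point), so I measured it by eye from the crop.

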